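Change over the samples in the rocking mixer

TASK

Change over the samples in the rocking mixer: swing its clamp lever fully back, move the finished blue-capped vials from the mixer into the steel tray, and load all the white-capped vials from the sloped feeder, where the next one rolls down to the stop each time, into the mixer's V-grooves, lying flat and centred under the clamp. Then swing the clamp fully shut over them. The vials are thin glass, so grip them lightly (no more than about 30 N), and do not knock the wax jar or the dropper bottle away.

Things in the scene. Friction and masses are not known exactly. Their poses are not given: they have to be found in the camera images.
- clamp (a joint): hinged clamp lever of the mixer, rad: 0 = shut (bar over the vials), 2.45 = fully open, leaning back on its stop. Two side arms carry a cross bar with a rubber strip that lies over the middle of all four grooves, 2 mm above seated vials, and a red grip in front. Stays where it is left; about 2 N at the grip swing it
- clamp_grip (a point): centre of the clamp's red grip, 42 mm along the lever, 16 mm wide (along the mixer's y), 14 mm thick; 125 mm from the hinge axis, moves with the lever. Clamp shut: 57 mm in front (-x) of the mixer's centre, 122 mm above the bench
- clamp_hinge (a point): middle of the clamp's hinge axis (along the mixer's y), fixed on the mixer, 68 mm behind its centre, 119 mm above the bench; opening swings the grip up and back (towards the mixer's +x)
- mixer: white bench rocking mixer, 200 (x) x 280 (y) mm, fixed; origin under its centre, x to the rear, y to the left. Platform top 69 mm above the bench; on it a grey V-block, 36 mm wide in x, with four 90 degree V-grooves running along x, side by side 50 mm apart in y; ridge tops 103 mm, groove bottoms 78 mm above the bench. Hinge brackets at x = 68, y = +-131 mm, 127 mm high
- feeder: sloped gravity feeder, fixed; base 215 (x) x 100 (y) mm, origin under its centre, x uphill. Vials lie across two rails (y = +-16 mm) that slope 16 degrees, axes along y, and roll down to the stop at the low end (-x). Walls and a clear cover enclose all but the vial at the stop, which is open from above and at both ends; once it is lifted out the next rolls down within a second
- feeder_stop (a point): centre of a vial at the feeder's stop: 75 mm in front of the feeder's centre, 52 mm above the bench. The walls and the cover begin 22 mm uphill of it; the cover's edge is 31 mm higher. Nearer are only the rails (under it, |y| < 20 mm), the stop lip and its post (|y| < 22 mm)
- tray: loose shallow steel tray, 145 (x) x 140 (y) x 20 mm high, walls and floor 3 mm, 0.5 kg; origin under its centre, z up
- wax_jar: bystander: jar of wax with a yellow lid, 63 mm across, 72 mm high, loose; origin at the centre of its underside
- dropper_bottle: bystander: amber dropper bottle, 34 mm across, 98 mm high, loose; origin at the centre of its underside
- groove1 (a point): centre of a vial seated in groove 1 (1 is the leftmost): 98 mm above the bench, 29 mm above the platform. The seated vial's axis lies along the mixer's x and it overhangs the block by 13 mm at each end; the ridges lead it in from up to 15 mm to either side
- groove2 (a point): centre of a vial seated in groove 2 (1 is the leftmost): 98 mm above the bench, 29 mm above the platform. The seated vial's axis lies along the mixer's x and it overhangs the block by 13 mm at each end; the ridges lead it in from up to 15 mm to either side
- groove3 (a point): centre of a vial seated in groove 3 (1 is the leftmost): 98 mm above the bench, 29 mm above the platform. The seated vial's axis lies along the mixer's x and it overhangs the block by 13 mm at each end; the ridges lead it in from up to 15 mm to either side
- groove4 (a point): centre of a vial seated in groove 4 (1 is the leftmost): 98 mm above the bench, 29 mm above the platform. The seated vial's axis lies along the mixer's x and it overhangs the block by 13 mm at each end; the ridges lead it in from up to 15 mm to either side
- fresh1: fresh sample: sealed amber glass vial, white cap, a plain cylinder 28 mm in diameter and 62 mm long, 35 g (may vary); origin at its centre, own x along its axis towards the cap; turned about its axis any way. Starts on the feeder; None if absent. Cracks if the fingers' contact force on it, both pads added, passes 70 N
- fresh2: fresh sample: sealed amber glass vial, white cap, a plain cylinder 28 mm in diameter and 62 mm long, 35 g (may vary); origin at its centre, own x along its axis towards the cap; turned about its axis any way. Starts on the feeder; None if absent. Cracks if the fingers' contact force on it, both pads added, passes 70 N
- fresh3: fresh sample: sealed amber glass vial, white cap, a plain cylinder 28 mm in diameter and 62 mm long, 35 g (may vary); origin at its centre, own x along its axis towards the cap; turned about its axis any way. Starts on the feeder; None if absent. Cracks if the fingers' contact force on it, both pads added, passes 70 N
- fresh4: fresh sample: sealed amber glass vial, white cap, a plain cylinder 28 mm in diameter and 62 mm long, 35 g (may vary); origin at its centre, own x along its axis towards the cap; turned about its axis any way. Starts on the feeder; None if absent. Cracks if the fingers' contact force on it, both pads added, passes 70 N
- done1: finished sample: sealed green glass vial, blue cap, a plain cylinder 28 mm in diameter and 62 mm long, 35 g (may vary); origin at its centre, own x along its axis towards the cap; turned about its axis any way. Starts in a groove of the mixer; None if absent. Cracks if the fingers' contact force on it, both pads added, passes 70 N
- done2: finished sample: sealed green glass vial, blue cap, a plain cylinder 28 mm in diameter and 62 mm long, 35 g (may vary); origin at its centre, own x along its axis towards the cap; turned about its axis any way. Starts in a groove of the mixer; None if absent. Cracks if the fingers' contact force on it, both pads added, passes 70 N
- done3: finished sample: sealed green glass vial, blue cap, a plain cylinder 28 mm in diameter and 62 mm long, 35 g (may vary); origin at its centre, own x along its axis towards the cap; turned about its axis any way. Starts in a groove of the mixer; None if absent. Cracks if the fingers' contact force on it, both pads added, passes 70 N
- done4: finished sample: sealed green glass vial, blue cap, a plain cylinder 28 mm in diameter and 62 mm long, 35 g (may vary); origin at its centre, own x along its axis towards the cap; turned about its axis any way. Starts in a groove of the mixer; None if absent. Cracks if the fingers' contact force on it, both pads added, passes 70 N
Things that resemble listed ones, but are neither listed nor needed, are in the scene too. What is shaped like the done2 but turquoise is not meant.

How it is judged:
On the way, in this order (a step that is already met when the one before it is completed fails the run):
1. the clamp lever is swung open, at least 2.2 rad (value of joint clamp above 2.2 rad), for 0.2 s.
2. all finished vials lie in the tray and all fresh vials are seated in grooves, the clamp still open (z of done1 in the frame of tray between 0.012 and 0.024 m and x of done1 in the frame of tray between -0.07 and 0.07 m and y of done1 in the frame of tray between -0.067 and 0.067 m and linear speed of each of done1, done2, done3, done4, fresh1, fresh2, fresh3, fresh4 below 0.03 m/s and z of done2 in the frame of tray between 0.012 and 0.024 m and x of done2 in the frame of tray between -0.07 and 0.07 m and y of done2 in the frame of tray between -0.067 and 0.067 m and z of done3 in the frame of tray between 0.012 and 0.024 m and x of done3 in the frame of tray between -0.07 and 0.07 m and y of done3 in the frame of tray between -0.067 and 0.067 m and z of done4 in the frame of tray between 0.012 and 0.024 m and x of done4 in the frame of tray between -0.07 and 0.07 m and y of done4 in the frame of tray between -0.067 and 0.067 m and z of fresh1 in the frame of mixer between 0.093 and 0.103 m and x of fresh1 in the frame of mixer between -0.012 and 0.012 m and y of fresh1 in the frame of mixer between -0.09 and 0.09 m and angle between the x axis of each of fresh1, fresh2, fresh3, fresh4 and the x axis of mixer, either way round below 0.12 rad and z of fresh2 in the frame of mixer between 0.093 and 0.103 m and x of fresh2 in the frame of mixer between -0.012 and 0.012 m and y of fresh2 in the frame of mixer between -0.09 and 0.09 m and z of fresh3 in the frame of mixer between 0.093 and 0.103 m and x of fresh3 in the frame of mixer between -0.012 and 0.012 m and y of fresh3 in the frame of mixer between -0.09 and 0.09 m and z of fresh4 in the frame of mixer between 0.093 and 0.103 m and x of fresh4 in the frame of mixer between -0.012 and 0.012 m and y of fresh4 in the frame of mixer between -0.09 and 0.09 m and value of joint clamp above 0.6 rad), for 0.2 s.
3. the clamp is shut over the vials (value of joint clamp below 0.06 rad), for 0.2 s.
At the end, for the whole second after the job is handed in: Every fresh vial present lies in a groove of the mixer (axis within 0.12 rad of the groove's, centre within 12 mm of the groove's middle, 93 to 103 mm above the bench), every finished vial present lies inside the tray on its floor, all at rest, and the clamp reads less than 0.06 rad (z of done1 in the frame of tray between 0.012 and 0.024 m and x of done1 in the frame of tray between -0.07 and 0.07 m and y of done1 in the frame of tray between -0.067 and 0.067 m and linear speed of each of done1, done2, done3, done4, fresh1, fresh2, fresh3, fresh4 below 0.03 m/s and z of done2 in the frame of tray between 0.012 and 0.024 m and x of done2 in the frame of tray between -0.07 and 0.07 m and y of done2 in the frame of tray between -0.067 and 0.067 m and z of done3 in the frame of tray between 0.012 and 0.024 m and x of done3 in the frame of tray between -0.07 and 0.07 m and y of done3 in the frame of tray between -0.067 and 0.067 m and z of done4 in the frame of tray between 0.012 and 0.024 m and x of done4 in the frame of tray between -0.07 and 0.07 m and y of done4 in the frame of tray between -0.067 and 0.067 m and z of fresh1 in the frame of mixer between 0.093 and 0.103 m and x of fresh1 in the frame of mixer between -0.012 and 0.012 m and y of fresh1 in the frame of mixer between -0.09 and 0.09 m and angle between the x axis of each of fresh1, fresh2, fresh3, fresh4 and the x axis of mixer, either way round below 0.12 rad and z of fresh2 in the frame of mixer between 0.093 and 0.103 m and x of fresh2 in the frame of mixer between -0.012 and 0.012 m and y of fresh2 in the frame of mixer between -0.09 and 0.09 m and z of fresh3 in the frame of mixer between 0.093 and 0.103 m and x of fresh3 in the frame of mixer between -0.012 and 0.012 m and y of fresh3 in the frame of mixer between -0.09 and 0.09 m and z of fresh4 in the frame of mixer between 0.093 and 0.103 m and x of fresh4 in the frame of mixer between -0.012 and 0.012 m and y of fresh4 in the frame of mixer between -0.09 and 0.09 m and value of joint clamp below 0.06 rad); the robot touches nothing.
It fails at once if a vial is squeezed by the fingers with more than 70 N (both pads added) (contact force between the fingers and fresh1 above 70 N or contact force between the fingers and fresh2 above 70 N or contact force between the fingers and fresh3 above 70 N or contact force between the fingers and fresh4 above 70 N or contact force between the fingers and done1 above 70 N or contact force between the fingers and done2 above 70 N or contact force between the fingers and done3 above 70 N or contact force between the fingers and done4 above 70 N).
It fails at once if the wax jar or the dropper bottle is shifted by more than 30 mm (distance of any of wax_jar, dropper_bottle from where it was at the start of the episode above 0.03 m).
Of fresh4, done1, done2, done3, done4 only 2 to 3 are there at a start; the rules pass over those that are not, and their reading is None.
At some moment in a run one of tray may be knocked a few centimetres aside while the robot is not near it.
Once in a run the grip may slacken for a moment while it holds something.
It also fails if it takes over 210 s, if anything falls off the work surface, if the arm or the gripper's body presses on something with over 40 N, if the wrist force passes 120 N, or if a joint passes its speed limit or range.

ROBOT

A 7-joint arm with a two-finger parallel gripper is mounted at the origin on a cart in front of the work surface, level with it; the furniture and walls round the work are solid. World frame = base frame: x ahead of the robot, y to its left, z up, the work surface at z = 0. Lengths are in m, angles in rad, forces in N, time in s.
With the tool pointing down it reaches from about 0.425 to 0.875 m from the base axis. Payload 9.9 kg.
Tool frame: the origin (TCP) lies at the very end of the fingers, on their centre line; the grasp point (between the pads) lies 19 mm behind it; z points along the fingers, y is the line along which they close (so a half turn about z gives the same grasp; the last joint's range is limited). The gripper opens to 85 mm and grips with 20 to 120 N. Pads are 22 mm wide; open, the fingers measure 114 mm over their backs; the gripper's body (76 mm by 85 mm) begins 54 mm behind the grasp point. The pads swing forward as they close: fully open they stand 13 mm farther back than shut.
Start: joints at [-1.25, 0.576, 0.025, 1.437, -0.015, 1.129, -0.057], TCP at [0.266, 0.62, 0.206] pointing down, gripper open.
Joint ranges: [-2.76, 2.76], [-0.34, 2.15], [-1.52, 1.57], [0.19, 2.46], [-1.09, 4.23], [0.17, 1.99], [-2.82, 2.82]. Speed limits (rad/s): [2.22, 2.22, 3.01, 3.01, 3.14, 3.14, 3.14].

INTERFACE

Orientations are given as a unit quaternion [x, y, z, w].
In Python, from cell import telemetry, imaging, env gives the robot as it stands. The module is installed in compiled form; this text tells all that it offers.
- The arm moves only by the tool jog_arm, never from a script. Its argument "motion" is a list of rows, each a list of 3 entries, a list of its own where there are three numbers: the shift along the tool's x, y, z as a fraction of full scale, then the turn about the tool's z as a fraction of full scale, then the closure, from 0 (fully open) to 1 (shut). In form: [[[tx, ty, tz], twist, grip], ...]. A call has exactly 8 rows; each row shifts and turns the commanded pose from where the row before left it, along the tool's axes as they then stand; what a row does not reach is not made up. Full scale, the value 1, is 200 mm for a shift and pi/2 rad for a turn. A row lasts 1/12 s, in which the tool goes at most 41.7 mm and 7.16 degrees, less where a joint would pass 70% of its speed; a pose out of reach is approached as far as the arm can. A call with a number of a shift or a turn outside -1 to 1 is refused whole. A call with a gripper value outside its range is refused whole. The fingers move at their own pace and stop on an object; "grip_force" is the grip in N (left out, the last holds). Time passes only in rows, so rows that do not move let the fingers close, or fill a call up. It gives the time, the measured TCP pose, the force, the opening and the grip force at its end, in the units of the state.
- telemetry.state(): the state, without advancing time (a new reading comes with each control period).
- imaging.read_camera(name): name is "side" or "top"; returns (picture, depth): 420x560x3 uint8, red, green, blue; 420x560 float32, m along the optical axis (not along the pixel's ray), 0 where there is no reading.
- imaging.camera_model(name): a dict with "camera_matrix" (3x3 intrinsics, pixels), "dist" ([k1, k2, p1, p2, k3] as OpenCV has them; the pictures are not rectified), "cam_to_world" (4x4, takes a point from camera to world coordinates). Camera axes: x right, y up, looking along -z (the intrinsics and any distortion apply to the point x, -y, -z); pixel columns grow to the right and rows downward; lengths in m; the calibration is good to about 2 mm. A picture is of the moment at which its call begins. camera_model takes no time and is no camera call.
- env.sign_off(): hands the job in; it is judged then, once.
The state is a dict: "t": time; "joint_positions": joint angles; "joint_vel": joint speeds; "effort": joint torques, N m; "position": TCP position; "ee_rot": TCP orientation; "contact_force": force on the tool from outside, world axes, zero at the start; "moment": the same for the moment, N m; "grip_width": opening from 0.0 (shut) to 1.0 (fully open); "finger_force": force on a finger pad.
Only numpy, scipy, OpenCV 4.12 (cv2) and the standard library are available. Lean on these libraries where they do the work, as an engineer would, in place of code of your own. Each camera call takes 0.05 s, during which the arm holds its last target. There are 200 camera calls.

## Working session

There is one attempt and no reset: what is moved stays moved. The work goes in short steps, Python scripts to look and compute and a tool call to move; the robot and the scene stay as the last step left them, time stands still between calls to the robot, and variables do not carry over. Pictures are saved under pics/ and viewed, at most 14 in all, crops included, and the job is handed in when it is done.

Besides the shell and the picture viewer there is one more tool, called after ">>>" in YAML: its name, and indented under it one key for each argument. jog_arm: Moves the arm, as the interface text tells. Its arguments: {"type":"object","properties":{"motion":{"type":"array"},"grip_force":{"type":"number"}},"required":["motion"]}

```bash
mkdir -p pics; ls; cat > h.py <<'E'
import numpy as np, cv2
from cell import telemetry, imaging, env
def cam(n):
    m=imaging.camera_model(n); return np.array(m["camera_matrix"]),np.array(m["dist"]),np.array(m["cam_to_world"])
def cloud(n,depth):
    K,D,T=cam(n); h,w=depth.shape
    u,v=np.meshgrid(np.arange(w),np.arange(h))
    p=cv2.undistortPoints(np.stack([u,v],-1).reshape(-1,1,2).astype(np.float64),K,D).reshape(h,w,2)
    P=np.stack([p[...,0]*depth,-p[...,1]*depth,-depth],-1)
    W=P@T[:3,:3].T+T[:3,3]; W[depth<=0]=np.nan
    return W
def shot(n,name=None):
    im,d=imaging.read_camera(n)
    if name: cv2.imwrite("pics/%s.png"%name,im[...,::-1])
    return im,d,cloud(n,d)
E
python3 - <<'E'
from h import *
for n in("top","side"):
    im,d,W=shot(n,n+"0"); np.savez(n+"0.npz",im=im,d=d,W=W); print(n,cam(n)[2].round(3).tolist())
a=[cv2.imread("pics/%s0.png"%n) for n in("top","side")]
print(telemetry.state())
E
```

```text
pics
top [[0.024, 0.987, -0.162, 0.296], [-0.999, 0.028, 0.022, 0.104], [0.026, 0.161, 0.987, 1.289], [0.0, 0.0, 0.0, 1.0]]
side [[-0.995, 0.061, -0.078, 0.381], [-0.098, -0.468, 0.878, 1.267], [0.017, 0.882, 0.472, 0.753], [0.0, 0.0, 0.0, 1.0]]
{'t': 0.1, 'joint_positions': array([-1.24976952,  0.57645262,  0.0248482 ,  1.43780272, -0.01499837,
        1.12897439, -0.05651101]), 'joint_vel': array([-0.00101193, -0.00149323,  0.00103576, -0.00226637,  0.00073192,
       -0.00030894, -0.00010184]), 'effort': array([ 6.98067204e-03, -7.67296743e+01,  2.25777470e+00, -2.86602437e+01,
        1.57791842e-02,  8.55934020e-03,  3.71474755e-05]), 'position': array([0.26568351, 0.62005346, 0.20493335]), 'ee_rot': array([ 2.01023331e-01,  9.79586185e-01, -7.18071517e-04, -1.08594612e-04]), 'contact_force': array([-0.24170336, -0.95826236,  0.24113839]), 'moment': array([ 0.00449278,  0.00539736, -0.00036745]), 'finger_force': 0.0, 'grip_width': 1.0032354565199308}
```

View pics/top0.png

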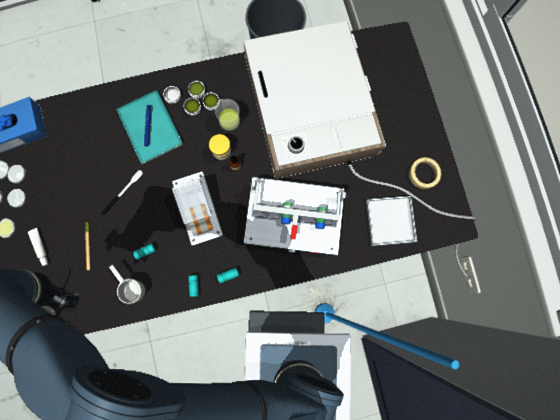

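View pics/side0.png

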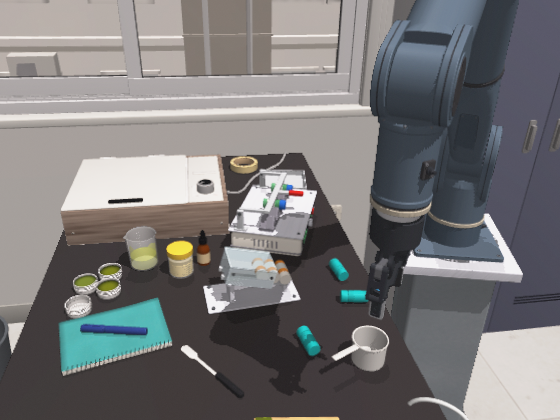

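```bash
python3 - <<'E'
from h import *
z=np.load("top0.npz"); im,W=z["im"],z["W"]
c=cv2.resize(im[160:265,160:425],None,fx=3,fy=3,interpolation=cv2.INTER_CUBIC); cv2.imwrite("pics/c1.png",c[...,::-1])
for u,v in[(296,215),(196,207),(391,221),(294,231),(288,210),(320,212),(202,215),(219,146),(236,163),(248,243),(258,180),(344,190),(175,178),(217,240),(250,300)]:
    print(u,v,W[v,u].round(3))
def rect(m,name):
    p=W[...,:2][m].astype(np.float32); r=cv2.minAreaRect(p); print(name,len(p),r)
H=W[...,2]; X=W[...,0];Y=W[...,1]
u,v=np.meshgrid(np.arange(560),np.arange(420))
rect((H>.055)&(H<.075)&(u>240)&(u<350)&(v>170)&(v<258),"platform")
rect((H>.010)&(H<.03)&(u>360)&(u<420)&(v>190)&(v<250),"tray")
rect((H>.003)&(H<.12)&(u>165)&(u<228)&(v>165)&(v<250),"feeder")
E
```

```text
296 215 [0.491 0.023 0.131]
196 207 [0.512 0.312 0.096]
391 221 [ 0.502 -0.288  0.003]
294 231 [0.446 0.028 0.126]
288 210 [0.506 0.046 0.122]
320 212 [ 0.505 -0.047  0.111]
202 215 [0.491 0.295 0.087]
219 146 [0.707 0.257 0.075]
236 163 [0.661 0.205 0.052]
248 243 [0.415 0.159 0.067]
258 180 [0.604 0.135 0.072]
344 190 [ 0.599 -0.139 -0.004]
175 178 [ 0.622  0.401 -0.   ]
217 240 [ 0.428  0.259 -0.006]
250 300 [ 0.217  0.178 -0.797]
platform 4614 ((0.5195802450180054, 0.021874114871025085), (0.2808874249458313, 0.23904135823249817), 84.25208282470703)
tray 269 ((0.5103697776794434, -0.2996906340122223), (0.15985561907291412, 0.1695311963558197), 6.50356912612915)
feeder 2258 ((0.5285267233848572, 0.3262927532196045), (0.2632657587528229, 0.19486986100673676), 3.539997100830078)
```

View pics/c1.png

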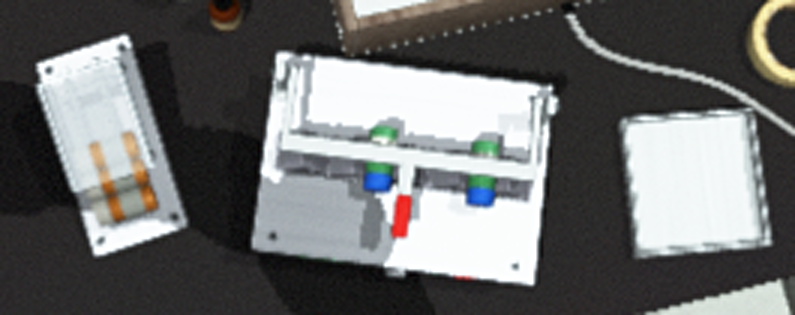

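```bash
cat >> h.py <<'E'
def ray(n,uv,z):
    K,D,T=cam(n); p=cv2.undistortPoints(np.array(uv,float).reshape(-1,1,2),K,D).reshape(-1,2)
    d=np.c_[p[:,0],-p[:,1],-np.ones(len(p))]@T[:3,:3].T; o=T[:3,3]
    return o+d*((z-o[2])/d[:,2])[:,None]
def proj(n,P):
    K,D,T=cam(n); q=(np.atleast_2d(P)-T[:3,3])@T[:3,:3]; q=q*[1,-1,-1]
    return cv2.projectPoints(q.reshape(-1,1,3),np.zeros(3),np.zeros(3),K,D)[0].reshape(-1,2)
E
python3 - <<'E'
from h import *
def q(n):
    z=np.load(n+"0.npz"); im,W=z["im"],z["W"]; hsv=cv2.cvtColor(im,cv2.COLOR_RGB2HSV)
    h,s,v=[hsv[...,i].astype(int) for i in range(3)]; H=W[...,2]
    ok=(W[...,0]>.35)&(W[...,0]<.62)&(abs(W[...,1]-.02)<.16)&(H>.06)
    for nm,m in dict(red=((h<6)|(h>174))&(s>150)&(v>80)&ok,blue=(h>105)&(h<130)&(s>130)&ok,green=(h>45)&(h<85)&(s>80)&ok).items():
        k,l,st,c=cv2.connectedComponentsWithStats(m.astype(np.uint8),connectivity=8)
        for i in range(1,k):
            if st[i,4]>8:
                P=W[l==i]; print(n,nm,st[i].tolist(),np.median(P,0).round(4),P.min(0).round(3),P.max(0).round(3))
    return im,W,hsv
im,W,hsv=q("top"); q("side")
H=W[...,2]; u,v=np.meshgrid(np.arange(560),np.arange(420))
def rect(m,z,nm):
    m=cv2.morphologyEx(m.astype(np.uint8),cv2.MORPH_CLOSE,np.ones((5,5)));m=cv2.morphologyEx(m,cv2.MORPH_OPEN,np.ones((5,5)))
    k,l,st,c=cv2.connectedComponentsWithStats(m); i=1+st[1:,4].argmax()
    vv,uu=np.nonzero(l==i); P=ray("top",np.c_[uu,vv],z)[:,:2].astype(np.float32)
    print(nm,len(P),cv2.minAreaRect(P))
val=hsv[...,2]
rect((H>.05)&(u>240)&(u<352)&(v>170)&(v<258),.069,"mixer")
rect((H>.055)&(H<.085)&(u>240)&(u<352)&(v>170)&(v<258),.069,"plat")
rect((val>110)&(u>360)&(u<422)&(v>190)&(v<252),.02,"tray")
rect((val>70)&(u>165)&(u<228)&(v>165)&(v<252),.003,"feeder")
E
```

```text
top red [291, 225, 6, 14, 62] [0.4439 0.0294 0.131 ] [0.426 0.022 0.125] [0.463 0.036 0.137]
top blue [281, 218, 10, 6, 52] [0.4789 0.0528 0.1084] [0.471 0.038 0.1  ] [0.486 0.064 0.116]
top blue [316, 223, 9, 6, 44] [ 0.4673 -0.0474  0.1088] [ 0.459 -0.06   0.099] [ 0.474 -0.036  0.115]
top green [284, 202, 8, 4, 24] [0.5283 0.0455 0.1092] [0.523 0.036 0.098] [0.533 0.057 0.115]
top green [317, 207, 9, 4, 30] [ 0.5157 -0.0503  0.1075] [ 0.511 -0.063  0.1  ] [ 0.521 -0.04   0.116]
top green [282, 214, 9, 4, 26] [0.4933 0.0506 0.109 ] [0.488 0.039 0.102] [0.498 0.062 0.114]
top green [316, 219, 9, 4, 29] [ 0.4819 -0.0476  0.1093] [ 0.476 -0.06   0.102] [ 0.486 -0.037  0.114]
side red [289, 190, 14, 6, 65] [0.4421 0.0346 0.1285] [0.425 0.022 0.12 ] [0.462 0.043 0.135]
side blue [287, 185, 5, 5, 23] [ 0.4668 -0.0408  0.1073] [ 0.46  -0.051  0.102] [ 0.473 -0.033  0.112]
side blue [280, 200, 6, 10, 49] [0.4773 0.0603 0.1034] [0.469 0.044 0.088] [0.484 0.067 0.112]
side green [271, 184, 4, 6, 12] [ 0.5159 -0.045   0.1062] [ 0.512 -0.054  0.096] [ 0.52  -0.036  0.111]
side green [283, 185, 4, 5, 16] [ 0.4807 -0.0411  0.1062] [ 0.476 -0.049  0.101] [ 0.484 -0.034  0.111]
side green [263, 199, 4, 7, 15] [0.5269 0.0545 0.1067] [0.522 0.047 0.098] [0.53  0.063 0.111]
side green [275, 200, 5, 7, 25] [0.4919 0.0582 0.1057] [0.487 0.047 0.098] [0.497 0.067 0.11 ]
mixer 6247 ((0.4998040795326233, 0.021589770913124084), (0.28636422753334045, 0.2000071108341217), 84.45106506347656)
plat 4883 ((0.5001083016395569, 0.024021193385124207), (0.2800063192844391, 0.20000460743904114), 84.41983032226562)
tray 2141 ((0.5108054876327515, -0.2895471453666687), (0.16315042972564697, 0.15474073588848114), 5.911246299743652)
feeder 2330 ((0.5267350673675537, 0.32986947894096375), (0.22104412317276, 0.11104102432727814), 19.681495666503906)
```

>>> jog_arm:
  motion:
    - [[0,0,0],-0.065,0]
    - [[0,0,0],-0.065,0]
    - [[0,0,0],-0.065,0]
    - [[-0.1,-0.1,0],0,0]
    - [[-0.12,-0.15,0],0,0]
    - [[-0.12,-0.15,0],0,0]
    - [[-0.1,-0.17,0],0,0]
    - [[-0.1,-0.17,0],0,0]
  grip_force: 20

```text
t: 0.77
position: [0.3594, 0.4606, 0.2052]
ee_rot: [0.049, 0.999, -0.0, -0.0]
contact_force: [0.6, -0.7, 0.3]
grip_width: 1.001
finger_force: 0.0
```

>>> jog_arm:
  motion:
    - [[-0.07,-0.18,0],0,0]
    - [[-0.07,-0.18,0],0,0]
    - [[-0.07,-0.18,0],0,0]
    - [[-0.07,-0.18,0],0,0]
    - [[-0.07,-0.18,0],0,0]
    - [[-0.07,-0.18,0],0,0]
    - [[-0.07,-0.18,0],0,0]
    - [[0,0,0],0,0]

```text
t: 1.43
position: [0.4332, 0.1938, 0.2056]
ee_rot: [0.054, 0.999, -0.002, 0.0]
contact_force: [0.9, -0.5, -0.2]
grip_width: 1.003
finger_force: 0.0
```

```bash
cat >> h.py <<'E'
def plan(target,ang,quiet=False):
    """tool-axis shifts (fractions, after the twist) and the twist to bring the TCP to target with tool y at ang deg"""
    from scipy.spatial.transform import Rotation as R
    s=telemetry.state(); M=R.from_quat(s["ee_rot"]).as_matrix(); y=M[:,1]; a=np.degrees(np.arctan2(y[1],y[0]))
    tw=-(((ang-a)+90)%180-90)/90
    t=np.radians(a-tw*90); ty=np.array([np.cos(t),np.sin(t),0]); tx=np.array([-ty[1],ty[0],0])
    d=np.array(target)-s["position"]
    print("t",round(s["t"],2),"pos",s["position"].round(4),"yang",a.round(2),"F",np.round(s["contact_force"],1),"w",round(s["grip_width"],3),"ff",round(s["finger_force"],1),"j7",s["joint_positions"][6].round(2))
    print("twist %.4f shift x %.3f y %.3f z %.3f"%(tw,d@tx/.2,d@ty/.2,-d[2]/.2))
E
python3 -c "
from h import *
plan([.4435,.0288,.108],84.4)"
```

```text
t 1.43 pos [0.4332 0.1938 0.2056] yang 83.81 F [ 0.9 -0.5 -0.2] w 1.003 ff 0.0 j7 0.94
twist -0.0066 shift x -0.132 y -0.816 z 0.488
```

>>> jog_arm:
  motion:
    - [[-0.03,-0.16,0],-0.007,0]
    - [[-0.03,-0.16,0],0,0]
    - [[-0.03,-0.16,0],0,0]
    - [[-0.03,-0.16,0],0,0]
    - [[-0.012,-0.176,0],0,0]
    - [[0,0,0],0,0]
    - [[0,0,0.1],0,0]
    - [[0,0,0.1],0,0]

```text
t: 2.1
position: [0.444, 0.0369, 0.1659]
ee_rot: [0.045, 0.999, 0.0, 0.001]
contact_force: [-0.1, 0.4, -0.2]
grip_width: 1.0
finger_force: 0.0
```

```bash
python3 -c "
from h import *
plan([.4435,.0288,.104],84.4)"
```

```text
t 2.1 pos [0.444  0.0369 0.1659] yang 84.88 F [-0.1  0.4 -0.2] w 1.0 ff 0.0 j7 1.33
twist 0.0053 shift x -0.002 y -0.041 z 0.310
```

>>> jog_arm:
  motion:
    - [[0,-0.04,0.08],0.005,0]
    - [[0,0,0.08],0,0]
    - [[0,0,0.08],0,0]
    - [[0,0,0.07],0,0.3]
    - [[0,0,0],0,0.6]
    - [[0,0,0],0,1]
    - [[0,0,0],0,1]
    - [[0,0,0],0,1]
  grip_force: 20

```text
t: 2.77
position: [0.443, 0.0295, 0.1045]
ee_rot: [0.048, 0.999, 0.0, 0.001]
contact_force: [-1.0, -0.7, -0.4]
grip_width: 0.298
finger_force: 0.0
```

>>> jog_arm:
  motion:
    - [[0,0,0],0,1]
    - [[0,0,0],0,1]
    - [[0,0,0],0,1]
    - [[0,0,0],0,1]
    - [[0,0,0],0,1]
    - [[0,0,0],0,1]
    - [[0,0,0],0,1]
    - [[0,0,0],0,1]

```text
t: 3.43
position: [0.4429, 0.0294, 0.1038]
ee_rot: [0.048, 0.999, 0.0, 0.0]
contact_force: [2.0, 1.0, -0.1]
grip_width: 0.178
finger_force: 19.9
```

```bash
python3 -c "
from h import *
plan([.4435,.0288,.104],84.4)
a=0
prev=None
for k in range(0,18):
    th=min(2.45,k*.15); p=np.array([.068+.125*np.cos(np.pi-.024-th),.119+.125*np.sin(np.pi-.024-th)])
    if prev is not None: print(k,'tool x %.3f z %.3f'%(-(p-prev)[0]/.2,-(p-prev)[1]/.2),p.round(3))
    prev=p
"
```

```text
t 3.43 pos [0.4429 0.0294 0.1038] yang 84.54 F [ 2.   1.  -0.1] w 0.178 ff 19.9 j7 1.35
twist 0.0015 shift x -0.003 y -0.003 z -0.001
1 tool x -0.009 z -0.093 [-0.055  0.141]
2 tool x -0.023 z -0.091 [-0.05   0.159]
3 tool x -0.036 z -0.086 [-0.043  0.176]
4 tool x -0.049 z -0.080 [-0.033  0.192]
5 tool x -0.060 z -0.072 [-0.021  0.206]
6 tool x -0.070 z -0.062 [-0.007  0.219]
7 tool x -0.079 z -0.051 [0.008 0.229]
8 tool x -0.085 z -0.038 [0.026 0.237]
9 tool x -0.090 z -0.025 [0.044 0.242]
10 tool x -0.093 z -0.011 [0.062 0.244]
11 tool x -0.094 z 0.003 [0.081 0.243]
12 tool x -0.092 z 0.017 [0.099 0.24 ]
13 tool x -0.089 z 0.030 [0.117 0.234]
14 tool x -0.083 z 0.043 [0.134 0.225]
15 tool x -0.076 z 0.055 [0.149 0.214]
16 tool x -0.067 z 0.066 [0.162 0.201]
17 tool x -0.020 z 0.024 [0.166 0.196]
```

>>> jog_arm:
  motion:
    - [[-0.009,0,-0.093],0,1]
    - [[-0.023,0,-0.091],0,1]
    - [[-0.036,0,-0.086],0,1]
    - [[-0.049,0,-0.08],0,1]
    - [[-0.06,0,-0.072],0,1]
    - [[-0.07,0,-0.062],0,1]
    - [[-0.079,0,-0.051],0,1]
    - [[0,0,0],0,1]

```text
t: 4.1
position: [0.5103, 0.0226, 0.2122]
ee_rot: [0.048, 0.999, 0.0, 0.002]
contact_force: [0.3, 0.3, 0.5]
grip_width: 0.003
finger_force: 0.0
```

>>> jog_arm:
  motion:
    - [[-0.085,0,-0.038],0,1]
    - [[-0.09,0,-0.025],0,1]
    - [[-0.093,0,-0.011],0,1]
    - [[-0.094,0,0.003],0,1]
    - [[-0.092,0,0.017],0,1]
    - [[-0.089,0,0.03],0,1]
    - [[-0.083,0,0.043],0,1]
    - [[0,0,0],0,1]

```text
t: 4.77
position: [0.6325, 0.0107, 0.204]
ee_rot: [0.048, 0.999, -0.0, -0.002]
contact_force: [-0.4, -0.2, -0.5]
grip_width: -0.003
finger_force: 0.0
```

>>> jog_arm:
  motion:
    - [[-0.076,0,0.055],0,1]
    - [[-0.067,0,0.066],0,1]
    - [[0,0,0],0,1]
    - [[0,0,0],0,1]
    - [[0,0,0],0,1]
    - [[0,0,0],0,1]
    - [[0,0,0],0,1]
    - [[0,0,0],0,1]

```text
t: 5.43
position: [0.6603, 0.0085, 0.1835]
ee_rot: [0.048, 0.999, 0.0, 0.0]
contact_force: [0.4, 0.6, -0.4]
grip_width: -0.004
finger_force: 0.0
```

```bash
python3 - <<'E'
from h import *
mx=np.array([.9952,-.0976]); my=np.array([.0976,.9952]); c=np.array([.5,.023])
p=c+mx*.162; plan([p[0],p[1],.182],84.4)
im,d,W=shot("side","s1"); cv2.imwrite("pics/s1.png",cv2.resize(im[110:310,180:340],None,fx=3.5,fy=2.9)[...,::-1])
E
```

```text
t 5.43 pos [0.6603 0.0085 0.1835] yang 84.54 F [ 0.4  0.6 -0.4] w -0.004 ff 0.0 j7 1.44
twist 0.0016 shift x -0.005 y -0.006 z 0.008
```

View pics/s1.png

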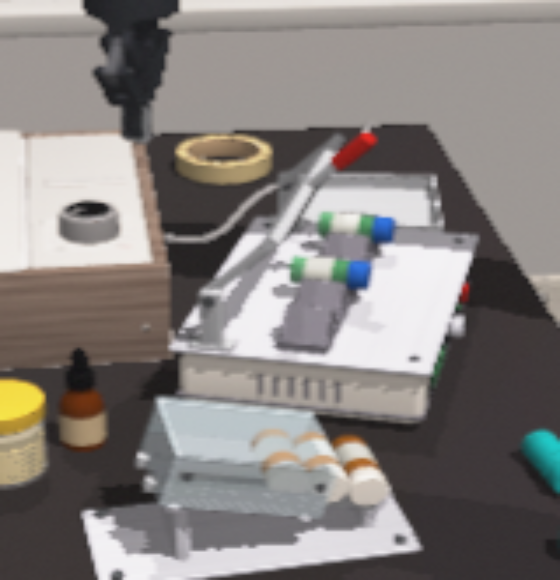

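```bash
cat >> h.py <<'E'
mx=np.array([.9952,-.0976]); my=np.array([.0976,.9952]); mc=np.array([.5,.023])
def M(x,y,z): return [*(mc+mx*x+my*y),z]
def red(n):
    im,d,W=shot(n); hsv=cv2.cvtColor(im,cv2.COLOR_RGB2HSV).astype(int)
    m=((hsv[...,0]<6)|(hsv[...,0]>174))&(hsv[...,1]>150)&(hsv[...,2]>80)&(W[...,2]>.1)&(abs(W[...,1]-.02)<.1)&(W[...,0]<.75)
    if m.sum()<5: print(n,"no red"); return
    P=np.median(W[m],0); q=P[:2]-mc; x,y=q@mx,q@my
    print(n,m.sum(),P.round(4),"mixer x %.3f y %.3f"%(x,y),"angle %.3f r %.3f"%(np.pi-.024-np.arctan2(P[2]-.119,x-.068),np.hypot(P[2]-.119,x-.068)))
E
python3 -c "
from h import *
red('top');red('side')"
```

```text
top 60 [0.485  0.0259 0.2274] mixer x -0.015 y 0.001 angle 0.892 r 0.137
side 73 [0.4854 0.0311 0.2175] mixer x -0.015 y 0.007 angle 0.844 r 0.129
```

>>> jog_arm:
  motion:
    - [[0,0,-0.17],0,0.5]
    - [[0,0,-0.17],0,0.3]
    - [[0,0,-0.17],0,0.3]
    - [[0.15,0,0],0,0.3]
    - [[0.18,0,0],0,0.3]
    - [[0.18,0,0],0,0.3]
    - [[0.18,0,0],0,0.3]
    - [[0.17,0,0],0,0.3]
  grip_force: 60

```text
t: 6.25
position: [0.4872, 0.0248, 0.2847]
ee_rot: [0.048, 0.999, 0.0, 0.0]
contact_force: [-0.1, 0.2, 0.5]
grip_width: 0.7
finger_force: 0.0
```

```bash
python3 -c "
from h import *
plan(M(-.012,.001,.196),84.4)"
```

```text
t 6.25 pos [0.4872 0.0248 0.2847] yang 84.54 F [-0.1  0.2  0.5] w 0.7 ff 0.0 j7 1.36
twist 0.0015 shift x -0.005 y 0.002 z 0.444
```

>>> jog_arm:
  motion:
    - [[0,0,0.15],0,0.3]
    - [[0,0,0.15],0,0.3]
    - [[0,0,0.14],0,0.3]
    - [[0,0,0],0,0.6]
    - [[0,0,0],0,1]
    - [[0,0,0],0,1]
    - [[0,0,0],0,1]
    - [[0,0,0],0,1]
  grip_force: 60

```text
t: 6.92
position: [0.4901, 0.0249, 0.1982]
ee_rot: [0.048, 0.999, 0.0, 0.001]
contact_force: [-1.9, 0.6, 3.9]
grip_width: 0.15
finger_force: 58.5
```

>>> jog_arm:
  motion:
    - [[0,0,0],0,1]
    - [[0,0,0],0,1]
    - [[-0.05,0,-0.038],0,1]
    - [[-0.053,0,-0.032],0,1]
    - [[-0.056,0,-0.027],0,1]
    - [[0,0,0],0,1]
    - [[0,0,0],0,1]
    - [[0,0,0],0,1]

```text
t: 7.58
position: [0.5204, 0.0219, 0.2161]
ee_rot: [0.048, 0.999, 0.0, -0.0]
contact_force: [-2.5, 0.4, 4.3]
grip_width: 0.152
finger_force: 58.5
```

>>> jog_arm:
  motion:
    - [[-0.059,0,-0.021],0,1]
    - [[-0.061,0,-0.015],0,1]
    - [[-0.062,0,-0.009],0,1]
    - [[-0.062,0,-0.003],0,1]
    - [[-0.062,0,0.003],0,1]
    - [[-0.062,0,0.01],0,1]
    - [[0,0,0],0,1]
    - [[0,0,0],0,1]

```text
t: 8.25
position: [0.5965, 0.0145, 0.2246]
ee_rot: [0.048, 0.999, 0.0, 0.003]
contact_force: [1.2, -0.0, 11.1]
grip_width: 0.11
finger_force: 58.7
```

>>> jog_arm:
  motion:
    - [[-0.061,0,0.016],0,1]
    - [[-0.059,0,0.022],0,1]
    - [[-0.056,0,0.027],0,1]
    - [[-0.053,0,0.033],0,1]
    - [[-0.05,0,0.038],0,1]
    - [[-0.046,0,0.043],0,1]
    - [[-0.03,0,0.03],0,1]
    - [[0,0,0],0,1]

```text
t: 8.92
position: [0.6649, 0.0078, 0.1787]
ee_rot: [0.048, 0.999, -0.0, -0.001]
contact_force: [-0.9, 0.4, -0.6]
grip_width: 0.002
finger_force: 0.0
```

```bash
python3 -c "
from h import *
plan(M(.162,.001,.182),84.4)
red('top');red('side')"
```

```text
t 8.92 pos [0.6649 0.0078 0.1787] yang 84.53 F [-0.9  0.4 -0.6] w 0.002 ff 0.0 j7 1.44
twist 0.0014 shift x 0.018 y 0.000 z -0.016
top 33 [0.5863 0.0195 0.2594] mixer x 0.086 y 0.005 angle 1.676 r 0.142
side 64 [0.5869 0.0213 0.2452] mixer x 0.087 y 0.007 angle 1.694 r 0.128
```

>>> jog_arm:
  motion:
    - [[0,0,-0.18],0,1]
    - [[0,0,-0.2],0,1]
    - [[0,0,-0.19],0,1]
    - [[0.15,0,0],0,1]
    - [[0.18,0,0],0,1]
    - [[0.18,0,0],0,1]
    - [[0.14,0,0],0,1]
    - [[0,0,0],0,1]

```text
t: 9.68
position: [0.5303, 0.0207, 0.2968]
ee_rot: [0.047, 0.999, 0.0, -0.0]
contact_force: [0.5, -0.2, 0.5]
grip_width: 0.0
finger_force: 0.0
```

```bash
python3 -c "
from h import *
plan(M(.035,.0,.225),84.4)"
```

```text
t 9.68 pos [0.5303 0.0207 0.2968] yang 84.58 F [ 0.5 -0.2  0.5] w 0.0 ff 0.0 j7 1.38
twist 0.0020 shift x -0.023 y -0.004 z 0.359
```

>>> jog_arm:
  motion:
    - [[0,0,0.12],0,1]
    - [[0,0,0.12],0,1]
    - [[0,0,0.12],0,1]
    - [[0,0,0],0,1]
    - [[-0.08,0,0],0,1]
    - [[-0.08,0,0.01],0,1]
    - [[-0.08,0,0.02],0,1]
    - [[-0.08,0,0.02],0,1]

```text
t: 10.35
position: [0.6003, 0.0143, 0.2152]
ee_rot: [0.048, 0.999, 0.0, 0.001]
contact_force: [-0.6, 0.6, 0.4]
grip_width: 0.002
finger_force: 0.5
```

>>> jog_arm:
  motion:
    - [[-0.08,0,0.02],0,1]
    - [[-0.08,0,0.03],0,1]
    - [[-0.06,0,0.02],0,1]
    - [[-0.04,0,0],0,1]
    - [[-0.02,0,0],0,1]
    - [[0,0,0],0,1]
    - [[0,0,0],0,1]
    - [[0,0,0],0,1]

```text
t: 11.02
position: [0.6546, 0.009, 0.2001]
ee_rot: [0.048, 0.999, 0.0, 0.0]
contact_force: [0.0, -0.6, -0.0]
grip_width: 0.0
finger_force: 0.0
```

```bash
python3 -c "
from h import *
plan(M(.148,.0,.2),84.4)
red('top');red('side')"
```

```text
t 11.02 pos [0.6546 0.009  0.2001] yang 84.54 F [ 0.  -0.6 -0. ] w 0.0 ff 0.0 j7 1.44
twist 0.0016 shift x 0.036 y -0.006 z 0.000
top 12 [0.6449 0.0145 0.2048] mixer x 0.145 y 0.006 angle 2.278 r 0.115
side 64 [0.6532 0.0137 0.2078] mixer x 0.153 y 0.006 angle 2.312 r 0.123
```

>>> jog_arm:
  motion:
    - [[-0.04,0,0.02],0,1]
    - [[-0.03,0,0.02],0,1]
    - [[-0.03,0,0.02],0,1]
    - [[0,0,0],0,1]
    - [[0,0,0],0,1]
    - [[0,0,0],0,1]
    - [[0,0,0],0,1]
    - [[0,0,0],0,1]

```text
t: 11.78
position: [0.6729, 0.0073, 0.1886]
ee_rot: [0.048, 0.999, 0.0, -0.002]
contact_force: [-16.5, 0.7, 21.2]
grip_width: -0.0
finger_force: 10.5
```

```bash
python3 -c "
from h import *
plan(M(.148,.0,.2),84.4)
red('top');red('side')"
```

```text
t 11.78 pos [0.6729 0.0073 0.1886] yang 84.54 F [-16.5   0.7  21.2] w -0.0 ff 10.5 j7 1.45
twist 0.0015 shift x 0.128 y -0.006 z -0.057
top 24 [0.6576 0.014  0.1978] mixer x 0.158 y 0.006 angle 2.397 r 0.119
side 60 [0.6634 0.0136 0.1975] mixer x 0.164 y 0.007 angle 2.430 r 0.124
```

>>> jog_arm:
  motion:
    - [[0.1,0,-0.15],0,1]
    - [[0.18,0,-0.05],0,1]
    - [[0.18,0,0],0,0.5]
    - [[0.18,0,0],0,0]
    - [[0.18,0,0],0,0]
    - [[0,0,0],0.077,0]
    - [[0,0,0],0.077,0]
    - [[0,0,0],0.077,0]

```text
t: 12.55
position: [0.5117, 0.0226, 0.2274]
ee_rot: [0.23, 0.973, 0.0, 0.0]
contact_force: [0.1, -0.6, -0.5]
grip_width: 0.846
finger_force: 0.0
```

>>> jog_arm:
  motion:
    - [[0,0,0],0.077,0]
    - [[0,0,0],0.077,0]
    - [[0,0,0],0.077,0]
    - [[0,0,0],0.077,0]
    - [[0,0,0],0.077,0]
    - [[0,0,0],0.077,0]
    - [[0,0,0],0.077,0]
    - [[0,0,0],0.077,0]

```text
t: 13.22
position: [0.5122, 0.0226, 0.227]
ee_rot: [0.656, 0.755, -0.0, 0.0]
contact_force: [-0.9, 0.7, -0.3]
grip_width: 1.002
finger_force: 0.0
```

```bash
python3 - <<'E'
from h import *
plan(M(0,.025,.085),-5.6)
im,d,W=shot("top","t2")
c=cv2.resize(im[160:265,160:425],None,fx=3,fy=3,interpolation=cv2.INTER_CUBIC); cv2.imwrite("pics/t2.png",c[...,::-1])
hsv=cv2.cvtColor(im,cv2.COLOR_RGB2HSV).astype(int)
m=(hsv[...,0]>45)&(hsv[...,0]<130)&(hsv[...,1]>90)&(W[...,2]>.085)&(W[...,2]<.13)&(abs(W[...,1])<.15)
k,l,st,c=cv2.connectedComponentsWithStats(cv2.dilate(m.astype(np.uint8),np.ones((9,9))))
for i in range(1,k):
    P=W[m&(l==i)]; q=P[:,:2]-mc
    if len(P)>20: print(st[i,4],"mx",(q@mx).min().round(3),(q@mx).max().round(3),"my",(q@my).min().round(3),(q@my).max().round(3),"z",P[:,2].max().round(3))
E
```

```text
t 13.22 pos [0.5122 0.0226 0.227 ] yang 7.96 F [-0.9  0.7 -0.3] w 1.002 ff 0.0 j7 0.18
twist 0.1507 shift x 0.121 y -0.061 z 0.710
263 mx -0.032 -0.005 my 0.021 0.04 z 0.116
```

View pics/t2.png

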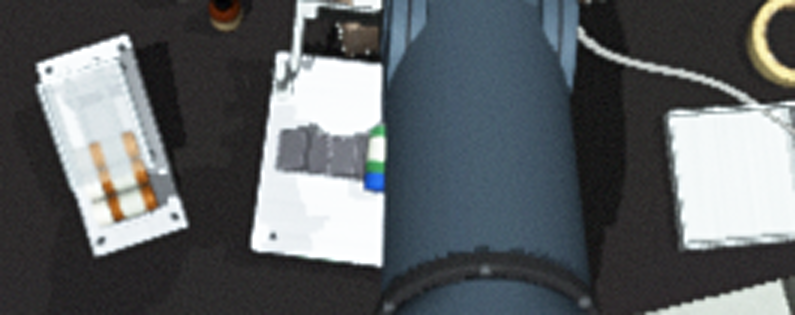

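>>> jog_arm:
  motion:
    - [[0,0,0],0.075,0]
    - [[0,0,0],0.075,0]
    - [[0.06,-0.03,0.1],0,0]
    - [[0.06,-0.03,0.15],0,0]
    - [[0,0,0.1],0,0]
    - [[0,0,0.05],0,0]
    - [[0,0,0],0,0]
    - [[0,0,0],0,0]
  grip_force: 22

```text
t: 13.93
position: [0.5023, 0.047, 0.1475]
ee_rot: [0.738, 0.674, -0.0, 0.0]
contact_force: [0.1, -0.0, 0.3]
grip_width: 1.003
finger_force: 0.0
```

```bash
python3 - <<'E'
from h import *
plan(M(0,.025,.084),-5.6)
E
```

```text
t 13.93 pos [0.5023 0.047  0.1475] yang -5.17 F [ 0.1 -0.   0.3] w 1.003 ff 0.0 j7 -0.02
twist 0.0047 shift x 0.004 y 0.000 z 0.317
```

>>> jog_arm:
  motion:
    - [[0.004,0,0.1],0.005,0]
    - [[0,0,0.1],0,0]
    - [[0,0,0.08],0,0]
    - [[0,0,0.037],0,0]
    - [[0,0,0],0,0.15]
    - [[0,0,0],0,0.2]
    - [[0,0,0],0,0.25]
    - [[0,0,0],0,0.3]
  grip_force: 22

```text
t: 14.6
position: [0.5027, 0.0484, 0.085]
ee_rot: [0.741, 0.671, 0.001, 0.0]
contact_force: [0.8, -0.2, 0.0]
grip_width: 0.701
finger_force: 0.0
```

>>> jog_arm:
  motion:
    - [[0,0,0],0,0.35]
    - [[0,0,0],0,0.4]
    - [[0,0,0],0,0.4]
    - [[0,0,0],0,0.4]
    - [[0,0,0],0,0.4]
    - [[0,0,0],0,0.4]
    - [[0,0,-0.03],0,0.4]
    - [[0,0,-0.07],0,0.4]

```text
t: 15.27
position: [0.5008, 0.0483, 0.1032]
ee_rot: [0.741, 0.671, -0.001, -0.001]
contact_force: [0.3, -0.1, 1.0]
grip_width: 0.601
finger_force: 0.0
```

>>> jog_arm:
  motion:
    - [[0,0,-0.1],0,0.4]
    - [[0,0,-0.12],0,0.4]
    - [[0,0,-0.12],0,0.4]
    - [[0,0,-0.12],0,0.4]
    - [[0,0,-0.12],0,0.4]
    - [[-0.06,0,0],0,0.4]
    - [[-0.1,0,0],0,0.4]
    - [[-0.12,0,0],0,0.4]

```text
t: 15.93
position: [0.4964, -0.0069, 0.2203]
ee_rot: [0.74, 0.672, 0.001, 0.0]
contact_force: [0.5, -0.5, -0.3]
grip_width: 0.601
finger_force: 0.0
```

```bash
cat >> h.py <<'E'
def tray():
    im,d,W=shot("top","traynow"); hsv=cv2.cvtColor(im,cv2.COLOR_RGB2HSV)
    X,Y,Z=W[...,0],W[...,1],W[...,2]
    m=((hsv[...,2]>110)&(X>.35)&(X<.66)&(Y<-.17)&(Y>-.5)&(Z<.045)&(Z>-.02)).astype(np.uint8)
    m=cv2.morphologyEx(m,cv2.MORPH_OPEN,np.ones((7,7)))
    k,l,st,c=cv2.connectedComponentsWithStats(m)
    for i in range(1,k):
        if st[i,4]>400:
            vv,uu=np.nonzero(l==i); print(st[i].tolist(),cv2.minAreaRect(ray("top",np.c_[uu,vv],.01)[:,:2].astype(np.float32)))
E
python3 - <<'E'
from h import *
plan(M(0,-.315,.2),-5.6)
tray()
E
```

```text
t 15.93 pos [ 0.4964 -0.0069  0.2203] yang -5.49 F [ 0.5 -0.5 -0.3] w 0.601 ff 0.0 j7 0.03
twist 0.0012 shift x -1.424 y 0.003 z 0.101
[384, 195, 45, 48, 1867] ((0.5118317604064941, -0.33386045694351196), (0.14732885360717773, 0.13961778581142426), 5.900773525238037)
```

View pics/traynow.png

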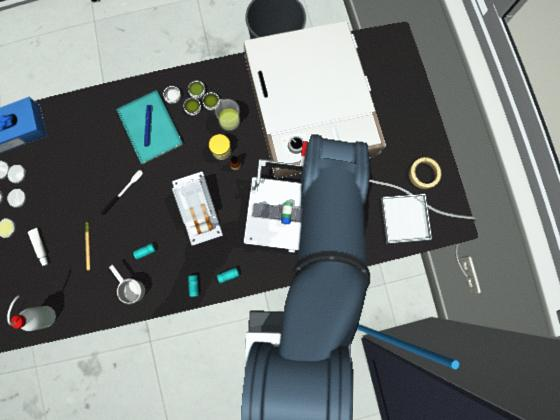

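```bash
python3 - <<'E'
from h import *
im,d,W=shot("side","s2"); im2,d2,W2=shot("top")
a=cv2.resize(im[130:270,200:360],(560,490),interpolation=cv2.INTER_CUBIC)
cv2.imwrite("pics/s2.png",a[...,::-1])
for n,I,w in(("side",im,W),("top",im2,W2)):
    hsv=cv2.cvtColor(I,cv2.COLOR_RGB2HSV).astype(int)
    m=(hsv[...,0]>45)&(hsv[...,0]<130)&(hsv[...,1]>90)&(w[...,2]>.08)&(w[...,2]<.15)&(abs(w[...,1])<.15)&(w[...,0]<.58)
    k,l,st,c=cv2.connectedComponentsWithStats(cv2.dilate(m.astype(np.uint8),np.ones((7,7))))
    for i in range(1,k):
        P=w[m&(l==i)]; q=P[:,:2]-mc
        if len(P)>15: print(n,st[i].tolist(),"mx",(q@mx).min().round(3),(q@mx).max().round(3),"my",(q@my).min().round(3),(q@my).max().round(3),"z",P[:,2].max().round(3))
E
```

```text
side [272, 181, 24, 32, 475] mx -0.037 -0.007 my -0.08 0.042 z 0.113
top [281, 199, 14, 10, 130] mx 0.021 0.03 my 0.016 0.036 z 0.114
top [278, 211, 16, 16, 245] mx -0.032 -0.005 my 0.013 0.04 z 0.115
```

View pics/s2.png

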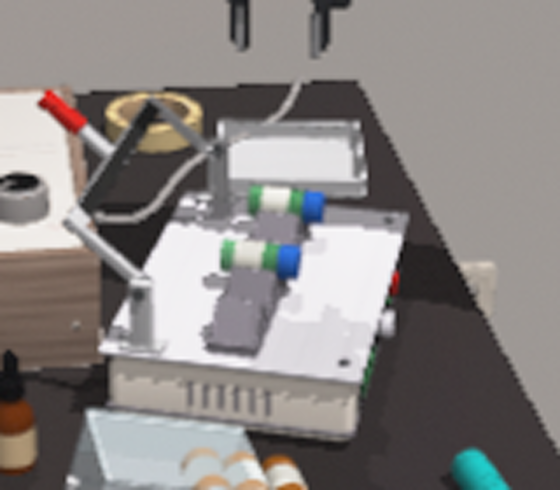

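```bash
python3 - <<'E'
from h import *
im,d,W=shot("side"); 
m=(abs(W[...,0]-.4964)<.1)&(abs(W[...,1]+.007)<.06)&(W[...,2]>.15)
P=W[m]; print(P[:,2].min(),len(P))
for z in np.arange(.2,.32,.008):
    q=P[(P[:,2]>=z)&(P[:,2]<z+.008)]
    if len(q): 
        x=(q[:,:2]-mc)@mx; print(z.round(3),len(q),"mx",x.min().round(3),x.max().round(3), "inner",x[x<-.004].max().round(3) if (x<-.004).any() else None, x[x>-.004].min().round(3) if (x>-.004).any() else None)
E
```

```text
0.24778944110783385 4913
0.24 1 mx 0.028 0.028 inner None 0.028
0.248 19 mx -0.039 0.034 inner -0.031 0.021
0.256 35 mx -0.043 0.034 inner -0.031 0.021
0.264 30 mx -0.043 0.034 inner -0.03 0.022
0.272 34 mx -0.042 0.033 inner -0.03 0.022
0.28 33 mx -0.043 0.036 inner -0.029 0.022
0.288 47 mx -0.057 0.052 inner -0.03 0.023
0.296 86 mx -0.062 0.055 inner -0.027 0.02
0.304 67 mx -0.062 0.055 inner -0.025 0.017
0.312 92 mx -0.065 0.057 inner -0.005 -0.002
```

>>> jog_arm:
  motion:
    - [[0.1,0,0],0,0]
    - [[0.12,0,0],0,0]
    - [[0.06,0,0.15],0,0]
    - [[0,0,0.18],0,0]
    - [[0,0,0.18],0,0]
    - [[0,0,0],0,0]
    - [[0,0,0],0,0]
    - [[0,0,0],0,0]
  grip_force: 22

```text
t: 16.8
position: [0.5026, 0.0485, 0.1192]
ee_rot: [0.741, 0.671, 0.0, 0.0]
contact_force: [-0.3, -0.1, 0.9]
grip_width: 1.004
finger_force: 0.0
```

```bash
python3 - <<'E'
from h import *
plan(M(0,.025,.064),-5.6)
E
```

```text
t 16.8 pos [0.5026 0.0485 0.1192] yang -5.65 F [-0.3 -0.1  0.9] w 1.004 ff 0.0 j7 -0.0
twist -0.0005 shift x -0.003 y -0.001 z 0.276
```

>>> jog_arm:
  motion:
    - [[0,0,0.1],0,0]
    - [[0,0,0.1],0,0]
    - [[0,0,0.05],0,0]
    - [[0,0,0.026],0,0.15]
    - [[0,0,0],0,0.2]
    - [[0,0,0],0,0.25]
    - [[0,0,0],0,0.3]
    - [[0,0,0],0,0.35]
  grip_force: 22

```text
t: 17.47
position: [0.5026, 0.0484, 0.0638]
ee_rot: [0.741, 0.671, 0.001, 0.0]
contact_force: [-2.0, -1.0, 7.5]
grip_width: 0.72
finger_force: 16.7
```

>>> jog_arm:
  motion:
    - [[0,0,0],0,0.4]
    - [[0,0,0],0,0.4]
    - [[0,0,0],0,0.4]
    - [[0,0,0],0,0.4]
    - [[0,0,0],0,0.4]
    - [[0,0,0],0,0.4]
    - [[0,0,0],0,0.4]
    - [[0,0,0],0,0.4]

```text
t: 18.13
position: [0.5026, 0.0484, 0.0639]
ee_rot: [0.741, 0.671, 0.001, 0.0]
contact_force: [-0.9, 0.0, 8.6]
grip_width: 0.719
finger_force: 22.0
```

>>> jog_arm:
  motion:
    - [[0,0,-0.02],0,0.4]
    - [[0,0,-0.06],0,0.4]
    - [[0,0,-0.1],0,0.4]
    - [[0,0,-0.12],0,0.4]
    - [[0,0,-0.12],0,0.4]
    - [[0,0,-0.1],-0.045,0.4]
    - [[0,0,-0.05],-0.045,0.4]
    - [[0,0,0],-0.038,0.4]

```text
t: 18.8
position: [0.5032, 0.0485, 0.1797]
ee_rot: [0.669, 0.744, 0.002, 0.001]
contact_force: [0.5, -0.7, -0.9]
grip_width: 0.719
finger_force: 24.6
```

```bash
python3 - <<'E'
from h import *
plan([.515,-.364,-.008],5.9)
E
```

```text
t 18.8 pos [0.5032 0.0485 0.1797] yang 6.08 F [ 0.5 -0.7 -0.9] w 0.719 ff 24.6 j7 0.12
twist 0.0020 shift x -2.058 y -0.153 z 0.938
```

>>> jog_arm:
  motion:
    - [[-0.08,-0.01,0],0,0.4]
    - [[-0.14,-0.01,0],0,0.4]
    - [[-0.17,-0.013,0],0,0.4]
    - [[-0.17,-0.013,0],0,0.4]
    - [[-0.17,-0.013,0],0,0.4]
    - [[-0.17,-0.013,0],0,0.4]
    - [[-0.17,-0.013,0],0,0.4]
    - [[-0.17,-0.013,0],0,0.4]

```text
t: 19.47
position: [0.5075, -0.2019, 0.1773]
ee_rot: [0.67, 0.742, 0.0, 0.0]
contact_force: [0.5, 0.6, -0.1]
grip_width: 0.722
finger_force: 24.6
```

>>> jog_arm:
  motion:
    - [[-0.17,-0.013,0],0,0.4]
    - [[-0.17,-0.013,0],0,0.4]
    - [[-0.17,-0.013,0],0,0.4]
    - [[-0.15,-0.01,0],0,0.4]
    - [[-0.1,0,0],0,0.4]
    - [[-0.058,0,0],0,0.4]
    - [[0,0,0],0,0.4]
    - [[0,0,0.1],0,0.4]

```text
t: 20.13
position: [0.5164, -0.3652, 0.1598]
ee_rot: [0.67, 0.742, 0.001, 0.003]
contact_force: [0.3, 0.3, 0.2]
grip_width: 0.723
finger_force: 24.7
```

```bash
python3 - <<'E'
from h import *
plan([.515,-.364,-.008],5.9)
im,d,W=shot("side")
P=W[(abs(W[...,0]-.51)<.12)&(W[...,1]<-.19)&(W[...,1]>-.55)]
z=P[:,2]; r=P[(z>.012)&(z<.03)]; print("tray rim",len(r),r.min(0).round(3),r.max(0).round(3), cv2.minAreaRect(r[:,:2].astype(np.float32)))
E
```

```text
t 20.13 pos [ 0.5164 -0.3652  0.1598] yang 5.84 F [0.3 0.3 0.2] w 0.723 ff 24.7 j7 0.88
twist -0.0007 shift x 0.007 y -0.006 z 0.839
tray rim 206 [ 0.431 -0.439  0.012] [ 0.63  -0.253  0.026] ((0.5331584811210632, -0.35257071256637573), (0.1891697198152542, 0.19470512866973877), 6.801405429840088)
```

>>> jog_arm:
  motion:
    - [[0,0,0.12],0,0.4]
    - [[0,0,0.15],0,0.4]
    - [[0,0,0.15],0,0.4]
    - [[0,0,0.14],0,0.4]
    - [[0,0,0.1],0,0.4]
    - [[0,0,0.06],0,0.4]
    - [[0,0,0.04],0,0.4]
    - [[0,0,0.03],0,0.4]

```text
t: 20.85
position: [0.5152, -0.3632, -0.0014]
ee_rot: [0.67, 0.743, 0.0, -0.0]
contact_force: [-0.1, -0.2, -0.6]
grip_width: 0.718
finger_force: 24.7
```

>>> jog_arm:
  motion:
    - [[0,0,0.02],0,0.4]
    - [[0,0,0.02],0,0.4]
    - [[0,0,0.01],0,0.4]
    - [[0,0,0],0,0.4]
    - [[0,0,0],0,0.4]
    - [[0,0,0],0,0.4]
    - [[0,0,0],0,0.4]
    - [[0,0,0],0,0.4]

```text
t: 21.52
position: [0.5149, -0.3641, -0.011]
ee_rot: [0.67, 0.742, 0.0, 0.0]
contact_force: [-0.3, 0.2, -0.3]
grip_width: 0.721
finger_force: 24.7
```

>>> jog_arm:
  motion:
    - [[0,0,0.015],0,0.4]
    - [[0,0,0.01],0,0.4]
    - [[0,0,0],0,0.4]
    - [[0,0,0],0,0.25]
    - [[0,0,0],0,0.2]
    - [[0,0,0],0,0.1]
    - [[0,0,0],0,0]
    - [[0,0,0],0,0]

```text
t: 22.18
position: [0.5148, -0.364, -0.0163]
ee_rot: [0.67, 0.742, -0.0, 0.0]
contact_force: [0.0, 0.2, 0.1]
grip_width: 0.999
finger_force: 0.0
```

>>> jog_arm:
  motion:
    - [[0,0,0],0,0]
    - [[0,0,0],0,0]
    - [[0,0,-0.06],0,0]
    - [[0,0,-0.12],0,0]
    - [[0,0,-0.18],0,0]
    - [[0,0,-0.2],0,0]
    - [[0,0,-0.2],0,0]
    - [[0,0,-0.2],0,0]

```text
t: 22.85
position: [0.5142, -0.3639, 0.1786]
ee_rot: [0.67, 0.742, -0.0, 0.0]
contact_force: [0.7, -0.1, -1.0]
grip_width: 0.997
finger_force: 0.0
```

>>> jog_arm:
  motion:
    - [[0.08,0,0],0,0]
    - [[0.17,0.013,0],0.04,0]
    - [[0.17,0.013,0],0.04,0]
    - [[0.17,0.013,0],0.044,0]
    - [[0.18,0,0],0,0]
    - [[0.18,0,0],0,0]
    - [[0.18,0,0],0,0]
    - [[0.18,0,0],0,0]

```text
t: 23.52
position: [0.5299, -0.101, 0.1767]
ee_rot: [0.739, 0.674, 0.0, 0.0]
contact_force: [0.9, -0.2, -1.1]
grip_width: 1.0
finger_force: 0.0
```

```bash
python3 - <<'E'
from h import *
plan(M(0,-.075,.064),-5.6)
tray()
im,d,W=shot("side"); im2,d2,W2=shot("top")
im=cv2.resize(im[110:270,250:340],(450,600)); im2=cv2.resize(im2[180:260,370:450],(350,350))
o=np.zeros((600,800,3),np.uint8); o[:,:450]=im; o[:350,450:]=im2; cv2.imwrite("pics/d1.png",o[...,::-1])
E
```

```text
t 23.52 pos [ 0.5299 -0.101   0.1767] yang -5.3 F [ 0.9 -0.2 -1.1] w 1.0 ff 0.0 j7 0.27
twist 0.0033 shift x 0.227 y -0.209 z 0.564
[400, 195, 29, 47, 1116] ((0.5130499601364136, -0.3580690920352936), (0.14762143790721893, 0.09219218790531158), 1.886139988899231)
```

View pics/d1.png

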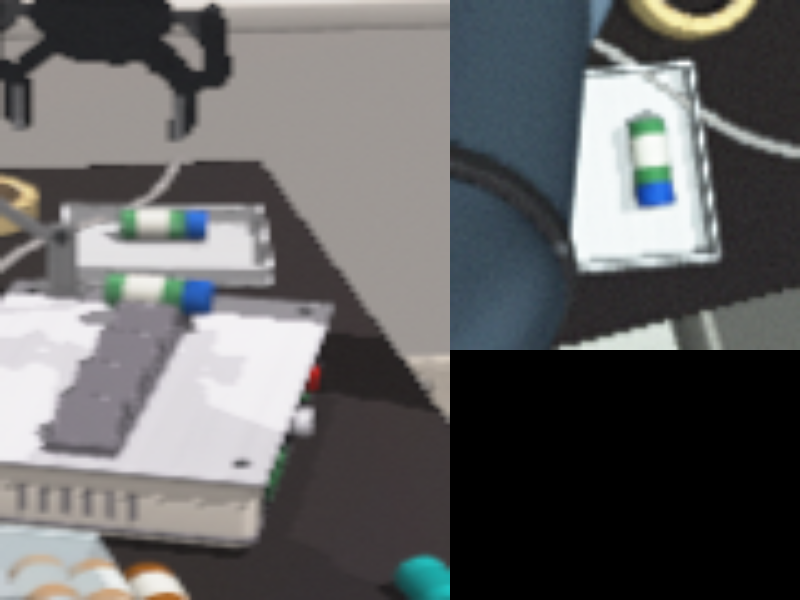

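>>> jog_arm:
  motion:
    - [[0.11,-0.1,0],0.003,0]
    - [[0.117,-0.109,0],0,0]
    - [[0,0,0.1],0,0]
    - [[0,0,0.12],0,0]
    - [[0,0,0],0,0]
    - [[0,0,0],0,0]
    - [[0,0,0],0,0]
    - [[0,0,0],0,0]
  grip_force: 22

```text
t: 24.33
position: [0.4936, -0.0545, 0.1329]
ee_rot: [0.741, 0.672, 0.001, 0.001]
contact_force: [0.7, 0.4, 0.4]
grip_width: 1.001
finger_force: 0.0
```

```bash
python3 - <<'E'
from h import *
plan(M(0,-.075,.064),-5.6)
E
```

```text
t 24.33 pos [ 0.4936 -0.0545  0.1329] yang -5.63 F [0.7 0.4 0.4] w 1.001 ff 0.0 j7 0.21
twist -0.0004 shift x 0.014 y -0.006 z 0.345
```

>>> jog_arm:
  motion:
    - [[0.014,-0.006,0.1],0,0]
    - [[0,0,0.12],0,0]
    - [[0,0,0.08],0,0]
    - [[0,0,0.045],0,0.15]
    - [[0,0,0],0,0.2]
    - [[0,0,0],0,0.25]
    - [[0,0,0],0,0.3]
    - [[0,0,0],0,0.35]
  grip_force: 22

```text
t: 25.0
position: [0.4927, -0.0508, 0.0638]
ee_rot: [0.741, 0.672, 0.001, 0.001]
contact_force: [-0.9, -1.2, 0.5]
grip_width: 0.719
finger_force: 24.1
```

>>> jog_arm:
  motion:
    - [[0,0,0],0,0.4]
    - [[0,0,0],0,0.4]
    - [[0,0,0],0,0.4]
    - [[0,0,0],0,0.4]
    - [[0,0,-0.02],0,0.4]
    - [[0,0,-0.06],0,0.4]
    - [[0,0,-0.1],0,0.4]
    - [[0,0,-0.12],0,0.4]

```text
t: 25.67
position: [0.491, -0.0504, 0.123]
ee_rot: [0.741, 0.672, -0.001, -0.001]
contact_force: [0.6, 0.3, 0.1]
grip_width: 0.716
finger_force: 24.2
```

>>> jog_arm:
  motion:
    - [[0,0,-0.12],0,0.4]
    - [[0,0,-0.1],-0.045,0.4]
    - [[0,0,-0.05],-0.045,0.4]
    - [[0,0,0],-0.038,0.4]
    - [[-0.06,0,0],0,0.4]
    - [[-0.1,0,0],0,0.4]
    - [[-0.14,0,0],0,0.4]
    - [[-0.14,0,0],0,0.4]

```text
t: 26.33
position: [0.5011, -0.1383, 0.1772]
ee_rot: [0.669, 0.744, 0.0, 0.0]
contact_force: [0.3, -0.2, -0.1]
grip_width: 0.719
finger_force: 24.2
```

```bash
python3 - <<'E'
from h import *
plan([.509,-.304,-.016],5.9)
E
```

```text
t 26.33 pos [ 0.5011 -0.1383  0.1772] yang 6.08 F [ 0.3 -0.2 -0.1] w 0.719 ff 24.2 j7 0.52
twist 0.0020 shift x -0.828 y -0.046 z 0.966
```

>>> jog_arm:
  motion:
    - [[-0.15,-0.01,0],0,0.4]
    - [[-0.15,-0.01,0],0,0.4]
    - [[-0.15,-0.01,0],0,0.4]
    - [[-0.15,-0.01,0],0,0.4]
    - [[-0.13,-0.006,0],0,0.4]
    - [[-0.08,0,0],0,0.4]
    - [[-0.018,0,0],0,0.4]
    - [[0,0,0],0,0.4]

```text
t: 27.0
position: [0.5087, -0.3047, 0.1768]
ee_rot: [0.67, 0.742, -0.0, 0.0]
contact_force: [0.7, 1.5, -0.3]
grip_width: 0.72
finger_force: 24.2
```

```bash
python3 - <<'E'
from h import *
plan([.509,-.304,-.016],5.9)
tray()
E
```

```text
t 27.0 pos [ 0.5087 -0.3047  0.1768] yang 5.85 F [ 0.7  1.5 -0.3] w 0.72 ff 24.2 j7 0.81
twist -0.0005 shift x 0.004 y 0.002 z 0.964
[384, 197, 40, 45, 1308] ((0.5084366202354431, -0.32771509885787964), (0.1417393833398819, 0.12080617994070053), 5.6185994148254395)
```

>>> jog_arm:
  motion:
    - [[0,0,0.12],0,0.4]
    - [[0,0,0.17],0,0.4]
    - [[0,0,0.17],0,0.4]
    - [[0,0,0.17],0,0.4]
    - [[0,0,0.13],0,0.4]
    - [[0,0,0.08],0,0.4]
    - [[0,0,0.05],0,0.4]
    - [[0,0,0.04],0,0.4]

```text
t: 27.72
position: [0.5093, -0.302, -0.01]
ee_rot: [0.669, 0.744, 0.0, -0.001]
contact_force: [-0.2, -0.8, 0.0]
grip_width: 0.716
finger_force: 24.2
```

>>> jog_arm:
  motion:
    - [[0,0,0.02],0,0.4]
    - [[0,0,0.01],0,0.4]
    - [[0,0,0],0,0.4]
    - [[0,0,0],0,0.25]
    - [[0,0,0],0,0.2]
    - [[0,0,0],0,0.1]
    - [[0,0,0],0,0]
    - [[0,0,0],0,0]

```text
t: 28.38
position: [0.5092, -0.3039, -0.015]
ee_rot: [0.669, 0.743, 0.0, 0.0]
contact_force: [-0.1, -0.4, 0.2]
grip_width: 1.002
finger_force: 0.0
```

>>> jog_arm:
  motion:
    - [[0,0,0],0,0]
    - [[0,0,-0.06],0,0]
    - [[0,0,-0.12],0,0]
    - [[0,0,-0.18],0,0]
    - [[0,0,-0.2],0,0]
    - [[0,0,-0.2],0,0]
    - [[0,0,-0.2],0,0]
    - [[0,0,-0.1],0.07,0]

```text
t: 29.05
position: [0.5098, -0.3052, 0.2028]
ee_rot: [0.709, 0.705, 0.001, 0.003]
contact_force: [1.1, -1.2, 1.0]
grip_width: 1.001
finger_force: 0.0
```

```bash
python3 - <<'E'
from h import *
im2,d,W=shot("top","f0"); im,d,W2=shot("side")
a=cv2.resize(im[200:310,210:320],(400,400),interpolation=cv2.INTER_CUBIC); b=cv2.resize(im2[165:255,160:250],(400,400),interpolation=cv2.INTER_CUBIC)
cv2.imwrite("pics/f0.png",np.hstack([a,b])[...,::-1])
# feeder frame
for w,I,n in((W,im2,"top"),(W2,im,"side")):
    hsv=cv2.cvtColor(I,cv2.COLOR_RGB2HSV).astype(int)
    fc=np.array([.527,.330]); t=np.radians(19.7); fx=np.array([np.cos(t),np.sin(t)]); fy=np.array([-fx[1],fx[0]])
    q=w[...,:2]-fc; X=q@fx; Y=q@fy
    m=(abs(X)<.13)&(abs(Y)<.07)
    m2=m&(X<-.05)&(w[...,2]>.045)&(w[...,2]<.075)
    print(n,"vial pts",m2.sum(),"X",np.percentile(X[m2],[3,50,97]).round(3),"Y",np.percentile(Y[m2],[3,50,97]).round(3),"zmax",np.percentile(w[...,2][m2],98).round(3))
    m3=(abs(w[...,2]-.004)<.012)&(abs(X)<.15)&(abs(Y)<.09)&(hsv[...,2]>120)&(hsv[...,1]<60)
    print("base",m3.sum(),cv2.minAreaRect(w[...,:2][m3].astype(np.float32)))
plan([.4564,.3047,.03],-70.3)
E
```

```text
top vial pts 306 X [-0.091 -0.073 -0.053] Y [-0.034 -0.004  0.025] zmax 0.074
base 791 ((0.5278011560440063, 0.3304673731327057), (0.21920478343963623, 0.10889216512441635), 20.28990364074707)
side vial pts 262 X [-0.09  -0.075 -0.054] Y [-0.031  0.02   0.03 ] zmax 0.068
base 1437 ((0.5281088948249817, 0.31335175037384033), (0.22247613966464996, 0.13395851850509644), 21.26624298095703)
t 29.15 pos [ 0.5106 -0.3052  0.202 ] yang -0.59 F [-0.4  0.2  0.2] w 1.002 ff 0.0 j7 0.71
twist 0.7745 shift x 0.773 y -2.963 z 0.860
```

View pics/f0.png

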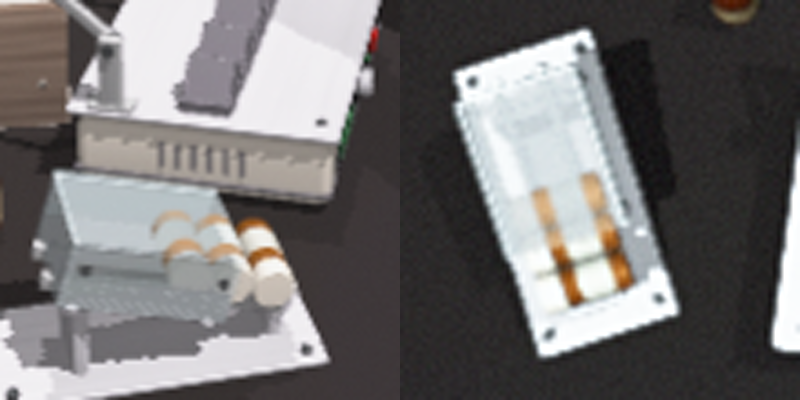

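>>> jog_arm:
  motion:
    - [[0.12,-0.01,0],0,0]
    - [[0.2,-0.02,0],0,0]
    - [[0.2,-0.02,0],0,0]
    - [[0.2,-0.02,0],0,0]
    - [[0.2,-0.02,0],0,0]
    - [[0.2,-0.02,0],0,0]
    - [[0.2,-0.02,0],0,0]
    - [[0.2,-0.02,0],0,0]

```text
t: 29.82
position: [0.4797, 0.0022, 0.1968]
ee_rot: [0.709, 0.705, -0.0, -0.0]
contact_force: [1.7, 0.7, -1.4]
grip_width: 1.0
finger_force: 0.0
```

>>> jog_arm:
  motion:
    - [[0.2,-0.02,0],0,0]
    - [[0.2,-0.02,0],0,0]
    - [[0.2,-0.02,0],0,0]
    - [[0.2,-0.02,0],0,0]
    - [[0.2,-0.02,0],0,0]
    - [[0.2,-0.02,0],0,0]
    - [[0.2,-0.02,0],0,0]
    - [[0.1,-0.01,0],0,0]

```text
t: 30.48
position: [0.4505, 0.306, 0.1963]
ee_rot: [0.707, 0.707, 0.0, -0.001]
contact_force: [-0.8, 0.1, -0.4]
grip_width: 1.001
finger_force: 0.0
```

>>> jog_arm:
  motion:
    - [[0,0,0],0.077,0]
    - [[0,0,0],0.077,0]
    - [[0,0,0],0.077,0]
    - [[0,0,0],0.077,0]
    - [[0,0,0],0.077,0]
    - [[0,0,0],0.077,0]
    - [[0,0,0],0.077,0]
    - [[0,0,0],0.077,0]

```text
t: 31.15
position: [0.4521, 0.3002, 0.1966]
ee_rot: [0.957, 0.292, -0.0, 0.0]
contact_force: [0.5, -0.1, -0.5]
grip_width: 0.998
finger_force: 0.0
```

```bash
python3 - <<'E'
from h import *
plan([.4572,.3024,.014],-70)
E
```

```text
t 31.15 pos [0.4521 0.3002 0.1966] yang -56.08 F [ 0.5 -0.1 -0.5] w 0.998 ff 0.0 j7 -1.28
twist 0.1547 shift x 0.028 y -0.001 z 0.913
```

>>> jog_arm:
  motion:
    - [[0.014,0,0],0.077,0]
    - [[0.014,0,0],0.077,0]
    - [[0,0,0.1],0,0]
    - [[0,0,0.15],0,0]
    - [[0,0,0.12],0,0]
    - [[0,0,0],0,0]
    - [[0,0,0],0,0]
    - [[0,0,0],0,0]
  grip_force: 22

```text
t: 31.82
position: [0.458, 0.3034, 0.1239]
ee_rot: [0.984, 0.177, 0.0, -0.0]
contact_force: [0.6, -0.3, 0.9]
grip_width: 1.0
finger_force: 0.0
```

```bash
python3 - <<'E'
from h import *
plan([.4572,.3024,.014],-70)
E
```

```text
t 31.82 pos [0.458  0.3034 0.1239] yang -69.64 F [ 0.6 -0.3  0.9] w 1.0 ff 0.0 j7 -1.4
twist 0.0040 shift x -0.005 y 0.003 z 0.549
```

>>> jog_arm:
  motion:
    - [[-0.005,0,0.12],0.004,0]
    - [[0,0,0.15],0,0]
    - [[0,0,0.12],0,0]
    - [[0,0,0.1],0,0.1]
    - [[0,0,0.06],0,0.2]
    - [[0,0,0],0,0.25]
    - [[0,0,0],0,0.3]
    - [[0,0,0],0,0.35]
  grip_force: 22

```text
t: 32.48
position: [0.4574, 0.3036, 0.0143]
ee_rot: [0.985, 0.174, 0.001, -0.001]
contact_force: [-0.1, -0.5, -0.4]
grip_width: 0.722
finger_force: 28.5
```

>>> jog_arm:
  motion:
    - [[0,0,0],0,0.4]
    - [[0,0,0],0,0.4]
    - [[0,0,0],0,0.4]
    - [[0,0,0],0,0.4]
    - [[0,0,0],0,0.4]
    - [[0,0,0],0,0.4]
    - [[0,0,0],0,0.4]
    - [[0,0,0],0,0.4]

```text
t: 33.15
position: [0.4565, 0.3032, 0.0128]
ee_rot: [0.985, 0.174, 0.0, -0.0]
contact_force: [-0.2, 0.4, 2.6]
grip_width: 0.719
finger_force: 28.8
```

>>> jog_arm:
  motion:
    - [[0,0,-0.03],0,0.4]
    - [[0,0,-0.07],0,0.4]
    - [[0,0,-0.12],0,0.4]
    - [[0,0,-0.14],0,0.4]
    - [[0,0,-0.14],-0.04,0.4]
    - [[0,0,-0.14],-0.07,0.4]
    - [[0,0,-0.1],-0.07,0.4]
    - [[0,0,-0.05],-0.07,0.4]
  grip_force: 20

```text
t: 33.82
position: [0.4575, 0.3031, 0.1737]
ee_rot: [0.931, 0.365, 0.002, -0.0]
contact_force: [-0.5, -0.2, -0.4]
grip_width: 0.719
finger_force: 28.6
```

>>> jog_arm:
  motion:
    - [[0,0,0],-0.07,0.4]
    - [[0,0,0],-0.07,0.4]
    - [[0,0,0],-0.07,0.4]
    - [[0,0,0],-0.07,0.4]
    - [[0,0,0],-0.07,0.4]
    - [[0,0,0],-0.07,0.4]
    - [[0,0,0],-0.046,0.4]
    - [[0,0,0],0,0.4]

```text
t: 34.48
position: [0.4565, 0.3026, 0.171]
ee_rot: [0.74, 0.673, -0.0, 0.0]
contact_force: [0.0, 0.2, 0.1]
grip_width: 0.714
finger_force: 28.6
```

```bash
python3 - <<'E'
from h import *
plan(M(0,.075,.060),-5.6)
E
```

```text
t 34.48 pos [0.4565 0.3026 0.171 ] yang -5.4 F [0.  0.2 0.1] w 0.714 ff 28.6 j7 -0.54
twist 0.0023 shift x -0.995 y 0.353 z 0.555
```

>>> jog_arm:
  motion:
    - [[-0.1,0.04,0],0.002,0.4]
    - [[-0.15,0.053,0],0,0.4]
    - [[-0.17,0.06,0],0,0.4]
    - [[-0.17,0.06,0],0,0.4]
    - [[-0.17,0.06,0],0,0.4]
    - [[-0.15,0.05,0],0,0.4]
    - [[-0.085,0.03,0.05],0,0.4]
    - [[0,0,0.1],0,0.4]

```text
t: 35.15
position: [0.5093, 0.0927, 0.1427]
ee_rot: [0.745, 0.667, 0.002, 0.002]
contact_force: [0.0, 0.1, -0.5]
grip_width: 0.719
finger_force: 28.6
```

```bash
python3 - <<'E'
from h import *
plan(M(0,.075,.060),-5.6)
E
```

```text
t 35.15 pos [0.5093 0.0927 0.1427] yang -6.31 F [ 0.   0.1 -0.5] w 0.719 ff 28.6 j7 -0.13
twist -0.0079 shift x 0.024 y -0.012 z 0.413
```

>>> jog_arm:
  motion:
    - [[0,0,0.1],0,0.4]
    - [[0,0,0.1],0,0.4]
    - [[0,0,0],0,0.4]
    - [[0,0,0],0,0.4]
    - [[0,0,0],0,0.4]
    - [[0,0,0],0,0.4]
    - [[0,0,0],0,0.4]
    - [[0,0,0],0,0.4]

```text
t: 35.82
position: [0.5073, 0.0983, 0.1015]
ee_rot: [0.742, 0.671, 0.001, 0.0]
contact_force: [-0.2, 0.4, -0.6]
grip_width: 0.719
finger_force: 28.6
```

```bash
python3 - <<'E'
from h import *
plan(M(0,.075,.060),-5.6)
E
```

```text
t 35.82 pos [0.5073 0.0983 0.1015] yang -5.74 F [-0.2  0.4 -0.6] w 0.719 ff 28.6 j7 -0.1
twist -0.0015 shift x -0.003 y 0.000 z 0.208
```

>>> jog_arm:
  motion:
    - [[0,0,0.1],0,0.4]
    - [[0,0,0.07],0,0.4]
    - [[0,0,0.033],0,0.4]
    - [[0,0,0],0,0.4]
    - [[0,0,0],0,0.4]
    - [[0,0,0],0,0.25]
    - [[0,0,0],0,0.2]
    - [[0,0,0],0,0.1]

```text
t: 36.48
position: [0.5072, 0.098, 0.0605]
ee_rot: [0.742, 0.671, 0.0, 0.0]
contact_force: [-0.4, 0.4, 0.8]
grip_width: 0.901
finger_force: 0.0
```

>>> jog_arm:
  motion:
    - [[0,0,0],0,0]
    - [[0,0,0],0,0]
    - [[0,0,0],0,0]
    - [[0,0,-0.06],0,0]
    - [[0,0,-0.12],0,0]
    - [[0,0,-0.18],0,0]
    - [[0,0,-0.18],0,0]
    - [[0,0,0],0,0]

```text
t: 37.15
position: [0.5101, 0.0981, 0.1739]
ee_rot: [0.742, 0.671, 0.004, 0.002]
contact_force: [0.8, -0.6, 0.1]
grip_width: 1.0
finger_force: 0.0
```

>>> jog_arm:
  motion:
    - [[0.1,-0.04,0],0,0]
    - [[0.15,-0.053,0],0,0]
    - [[0.17,-0.06,0],0,0]
    - [[0.17,-0.06,0],0,0]
    - [[0.17,-0.06,0],0,0]
    - [[0.15,-0.05,0],0,0]
    - [[0.085,-0.03,0],0,0]
    - [[0,0,0],0.07,0]

```text
t: 37.82
position: [0.4546, 0.3084, 0.1677]
ee_rot: [0.775, 0.632, 0.0, -0.001]
contact_force: [-0.8, -0.4, -0.4]
grip_width: 0.996
finger_force: 0.0
```

>>> jog_arm:
  motion:
    - [[0,0,0],0.072,0]
    - [[0,0,0],0.072,0]
    - [[0,0,0],0.072,0]
    - [[0,0,0],0.072,0]
    - [[0,0,0],0.072,0]
    - [[0,0,0],0.072,0]
    - [[0,0,0],0.072,0]
    - [[0,0,0],0.072,0]

```text
t: 38.48
position: [0.4564, 0.3031, 0.1681]
ee_rot: [0.975, 0.223, 0.0, -0.0]
contact_force: [-0.1, 0.2, 0.2]
grip_width: 0.999
finger_force: 0.0
```

```bash
cat >> h.py <<'E'
def check():
    im2,d,W=shot("top","k"); im,d,W2=shot("side")
    a=cv2.resize(im[160:310,200:320],(400,500),interpolation=cv2.INTER_CUBIC); b=cv2.resize(im2[165:255,240:350],(400,328),interpolation=cv2.INTER_CUBIC)
    o=np.zeros((500,800,3),np.uint8); o[:,:400]=a; o[:328,400:]=b; cv2.imwrite("pics/k.png",o[...,::-1])
    q=W[...,:2]-mc; X=q@mx; Y=q@my
    for g,y in enumerate((.075,.025,-.025,-.075),1):
        m=(abs(Y-y)<.009)&(abs(X)<.06)&(W[...,2]>.106)&(W[...,2]<.125); 
        if m.sum()>15:
            A=np.polyfit(X[m],Y[m],1)[0]; print("groove",g,m.sum(),"X",np.percentile(X[m],[1,99]).round(4),"Y",Y[m].mean().round(4),"z",np.median(W[...,2][m]).round(4),"slope",A.round(3))
E
python3 - <<'E'
from h import *
plan([.4572,.3024,.014],-70)
check()
E
```

```text
t 38.48 pos [0.4564 0.3031 0.1681] yang -64.19 F [-0.1  0.2  0.2] w 0.999 ff 0.0 j7 -1.36
twist 0.0646 shift x 0.002 y 0.005 z 0.770
groove 1 120 X [-0.0302  0.0296] Y 0.0755 z 0.1099 slope -0.007
```

View pics/k.png

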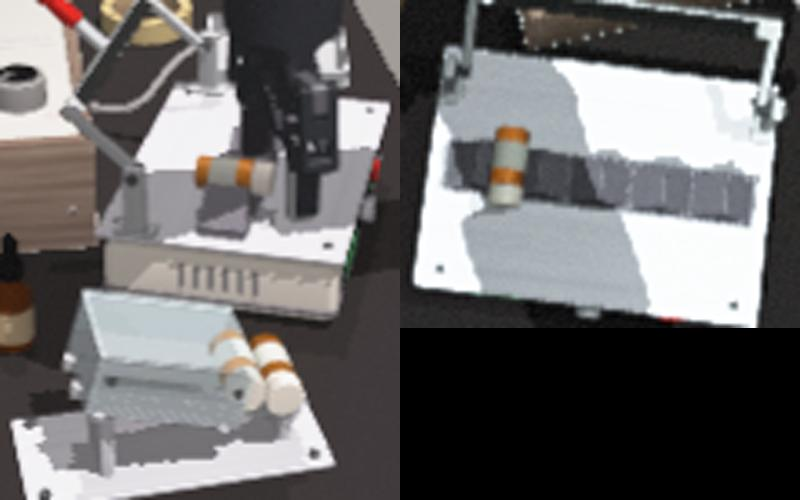

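>>> jog_arm:
  motion:
    - [[0,0.005,0.05],0.064,0]
    - [[0,0,0.15],0,0]
    - [[0,0,0.17],0,0]
    - [[0,0,0.15],0,0]
    - [[0,0,0.12],0,0]
    - [[0,0,0.08],0,0.1]
    - [[0,0,0.05],0,0.2]
    - [[0,0,0],0,0.25]
  grip_force: 20

```text
t: 39.25
position: [0.456, 0.3017, 0.0124]
ee_rot: [0.984, 0.178, -0.001, 0.001]
contact_force: [-1.3, 0.0, 0.6]
grip_width: 0.751
finger_force: 0.0
```

>>> jog_arm:
  motion:
    - [[0,0,0],0,0.3]
    - [[0,0,0],0,0.35]
    - [[0,0,0],0,0.4]
    - [[0,0,0],0,0.4]
    - [[0,0,0],0,0.4]
    - [[0,0,0],0,0.4]
    - [[0,0,0],0,0.4]
    - [[0,0,0],0,0.4]

```text
t: 39.92
position: [0.457, 0.3023, 0.0142]
ee_rot: [0.984, 0.177, 0.0, -0.0]
contact_force: [0.4, -0.0, -0.5]
grip_width: 0.723
finger_force: 25.8
```

>>> jog_arm:
  motion:
    - [[0,0,-0.03],0,0.4]
    - [[0,0,-0.07],0,0.4]
    - [[0,0,-0.12],0,0.4]
    - [[0,0,-0.14],0,0.4]
    - [[0,0,-0.14],-0.04,0.4]
    - [[0,0,-0.14],-0.07,0.4]
    - [[0,0,-0.1],-0.07,0.4]
    - [[0,0,-0.05],-0.07,0.4]

```text
t: 40.58
position: [0.4581, 0.3023, 0.1753]
ee_rot: [0.93, 0.368, 0.002, -0.0]
contact_force: [-0.2, -0.2, -1.2]
grip_width: 0.72
finger_force: 25.9
```

>>> jog_arm:
  motion:
    - [[0,0,0],-0.07,0.4]
    - [[0,0,0],-0.07,0.4]
    - [[0,0,0],-0.07,0.4]
    - [[0,0,0],-0.07,0.4]
    - [[0,0,0],-0.07,0.4]
    - [[0,0,0],-0.07,0.4]
    - [[0,0,0],-0.046,0.4]
    - [[0,0,0],0,0.4]

```text
t: 41.25
position: [0.4571, 0.3018, 0.1726]
ee_rot: [0.737, 0.675, 0.0, 0.0]
contact_force: [0.6, -0.9, -0.5]
grip_width: 0.718
finger_force: 25.9
```

```bash
python3 - <<'E'
from h import *
plan(M(0,.025,.060),-5.6)
E
```

```text
t 41.25 pos [0.4571 0.3018 0.1726] yang -5.03 F [ 0.6 -0.9 -0.5] w 0.718 ff 25.9 j7 -0.53
twist 0.0063 shift x -1.241 y 0.350 z 0.563
```

>>> jog_arm:
  motion:
    - [[-0.1,0.03,0],0.006,0.4]
    - [[-0.17,0.05,0],0,0.4]
    - [[-0.19,0.06,0],0,0.4]
    - [[-0.19,0.06,0],0,0.4]
    - [[-0.19,0.05,0],0,0.4]
    - [[-0.18,0.05,0],0,0.4]
    - [[-0.14,0.03,0],0,0.4]
    - [[-0.081,0.02,0.05],0,0.4]

```text
t: 41.92
position: [0.5031, 0.0439, 0.1639]
ee_rot: [0.744, 0.668, 0.001, 0.001]
contact_force: [-0.1, 0.6, -0.4]
grip_width: 0.719
finger_force: 25.9
```

>>> jog_arm:
  motion:
    - [[0,0,0.1],0,0.4]
    - [[0,0,0.1],0,0.4]
    - [[0,0,0.1],0,0.4]
    - [[0,0,0],0,0.4]
    - [[0,0,0],0,0.4]
    - [[0,0,0],0,0.4]
    - [[0,0,0],0,0.4]
    - [[0,0,0],0,0.4]

```text
t: 42.58
position: [0.5027, 0.0485, 0.1032]
ee_rot: [0.742, 0.671, 0.001, 0.0]
contact_force: [-0.5, 0.2, 0.1]
grip_width: 0.717
finger_force: 25.9
```

```bash
python3 - <<'E'
from h import *
plan(M(0,.025,.062),-5.6)
E
```

```text
t 42.58 pos [0.5027 0.0485 0.1032] yang -5.75 F [-0.5  0.2  0.1] w 0.717 ff 25.9 j7 0.0
twist -0.0016 shift x -0.003 y -0.001 z 0.206
```

>>> jog_arm:
  motion:
    - [[-0.003,0,0.1],0,0.4]
    - [[0,0,0.07],0,0.4]
    - [[0,0,0.036],0,0.4]
    - [[0,0,0],0,0.4]
    - [[0,0,0],0,0.4]
    - [[0,0,0],0,0.25]
    - [[0,0,0],0,0.2]
    - [[0,0,0],0,0.1]

```text
t: 43.25
position: [0.5023, 0.0477, 0.0614]
ee_rot: [0.742, 0.671, 0.0, 0.0]
contact_force: [1.3, -0.4, 0.7]
grip_width: 0.895
finger_force: 0.0
```

>>> jog_arm:
  motion:
    - [[0,0,0],0,0]
    - [[0,0,0],0,0]
    - [[0,0,0],0,0]
    - [[0,0,-0.06],0,0]
    - [[0,0,-0.12],0,0]
    - [[0,0,-0.18],0,0]
    - [[0,0,-0.18],0,0]
    - [[0,0,0],0,0]

```text
t: 43.92
position: [0.5051, 0.0474, 0.1746]
ee_rot: [0.742, 0.671, 0.004, 0.002]
contact_force: [0.8, -0.1, -0.7]
grip_width: 1.003
finger_force: 0.0
```

>>> jog_arm:
  motion:
    - [[0.1,-0.03,0],0,0]
    - [[0.17,-0.05,0],0,0]
    - [[0.19,-0.06,0],0,0]
    - [[0.19,-0.06,0],0,0]
    - [[0.19,-0.05,0],0,0]
    - [[0.18,-0.05,0],0,0]
    - [[0.14,-0.03,0],0,0]
    - [[0.084,-0.02,0],0,0]

```text
t: 44.58
position: [0.4557, 0.3066, 0.1686]
ee_rot: [0.74, 0.672, 0.0, -0.001]
contact_force: [-0.5, -0.2, 0.0]
grip_width: 1.001
finger_force: 0.0
```

>>> jog_arm:
  motion:
    - [[0,0,0],0.072,0]
    - [[0,0,0],0.072,0]
    - [[0,0,0],0.072,0]
    - [[0,0,0],0.072,0]
    - [[0,0,0],0.072,0]
    - [[0,0,0],0.072,0]
    - [[0,0,0],0.072,0]
    - [[0,0,0],0.072,0]

```text
t: 45.25
position: [0.457, 0.3023, 0.1689]
ee_rot: [0.961, 0.277, -0.0, -0.0]
contact_force: [-0.0, -0.6, -0.1]
grip_width: 1.004
finger_force: 0.0
```

```bash
python3 - <<'E'
from h import *
plan([.4572,.3024,.014],-70)
check(); tray()
E
```

```text
t 45.25 pos [0.457  0.3023 0.1689] yang -57.89 F [-0.  -0.6 -0.1] w 1.004 ff 0.0 j7 -1.27
twist 0.1346 shift x 0.001 y -0.000 z 0.774
groove 1 121 X [-0.0311  0.0298] Y 0.0756 z 0.1102 slope -0.003
groove 2 122 X [-0.031   0.0293] Y 0.0254 z 0.1099 slope -0.026
[383, 195, 45, 48, 1816] ((0.5111415386199951, -0.33337295055389404), (0.1464454084634781, 0.1388508677482605), 4.6954874992370605)
```

Both seated. Third vial.

>>> jog_arm:
  motion:
    - [[0,0,0.05],0.068,0]
    - [[0,0,0.15],0.067,0]
    - [[0,0,0.17],0,0]
    - [[0,0,0.15],0,0]
    - [[0,0,0.12],0,0]
    - [[0,0,0.08],0,0.1]
    - [[0,0,0.054],0,0.2]
    - [[0,0,0],0,0.25]
  grip_force: 20

```text
t: 46.07
position: [0.4563, 0.3017, 0.0123]
ee_rot: [0.984, 0.177, -0.001, 0.001]
contact_force: [-0.7, 0.4, -0.4]
grip_width: 0.751
finger_force: 0.1
```

>>> jog_arm:
  motion:
    - [[0,0,0],0,0.3]
    - [[0,0,0],0,0.35]
    - [[0,0,0],0,0.4]
    - [[0,0,0],0,0.4]
    - [[0,0,0],0,0.4]
    - [[0,0,0],0,0.4]
    - [[0,0,0],0,0.4]
    - [[0,0,0],0,0.4]

```text
t: 46.73
position: [0.4572, 0.3023, 0.0142]
ee_rot: [0.984, 0.176, 0.0, -0.0]
contact_force: [-0.0, 0.0, 0.2]
grip_width: 0.722
finger_force: 25.9
```

>>> jog_arm:
  motion:
    - [[0,0,-0.03],0,0.4]
    - [[0,0,-0.07],0,0.4]
    - [[0,0,-0.12],0,0.4]
    - [[0,0,-0.14],0,0.4]
    - [[0,0,-0.14],-0.04,0.4]
    - [[0,0,-0.14],-0.07,0.4]
    - [[0,0,-0.1],-0.07,0.4]
    - [[0,0,-0.05],-0.07,0.4]

```text
t: 47.4
position: [0.4583, 0.3024, 0.1753]
ee_rot: [0.93, 0.367, 0.002, -0.0]
contact_force: [0.8, 0.1, -0.8]
grip_width: 0.719
finger_force: 26.0
```

>>> jog_arm:
  motion:
    - [[0,0,0],-0.07,0.4]
    - [[0,0,0],-0.07,0.4]
    - [[0,0,0],-0.07,0.4]
    - [[0,0,0],-0.07,0.4]
    - [[0,0,0],-0.07,0.4]
    - [[0,0,0],-0.07,0.4]
    - [[0,0,0],-0.046,0.4]
    - [[0,0,0],0,0.4]

```text
t: 48.07
position: [0.4572, 0.3018, 0.1725]
ee_rot: [0.738, 0.675, 0.0, 0.0]
contact_force: [-0.5, -0.1, 0.1]
grip_width: 0.722
finger_force: 26.0
```

```bash
python3 - <<'E'
from h import *
plan(M(0,-.025,.062),-5.6)
E
```

```text
t 48.07 pos [0.4572 0.3018 0.1725] yang -5.12 F [-0.5 -0.1  0.1] w 0.722 ff 26.0 j7 -0.53
twist 0.0053 shift x -1.492 y 0.349 z 0.553
```

>>> jog_arm:
  motion:
    - [[-0.1,0.02,0],0.005,0.4]
    - [[-0.16,0.04,0],0,0.4]
    - [[-0.19,0.05,0],0,0.4]
    - [[-0.19,0.05,0],0,0.4]
    - [[-0.19,0.05,0],0,0.4]
    - [[-0.19,0.05,0],0,0.4]
    - [[-0.19,0.04,0],0,0.4]
    - [[-0.16,0.03,0],0,0.4]

```text
t: 48.73
position: [0.4956, 0.02, 0.1726]
ee_rot: [0.743, 0.669, 0.0, 0.0]
contact_force: [0.0, 0.3, -1.3]
grip_width: 0.722
finger_force: 26.0
```

>>> jog_arm:
  motion:
    - [[-0.09,0.019,0],0,0.4]
    - [[-0.032,0,0.05],0,0.4]
    - [[0,0,0.1],0,0.4]
    - [[0,0,0.1],0,0.4]
    - [[0,0,0.1],0,0.4]
    - [[0,0,0],0,0.4]
    - [[0,0,0],0,0.4]
    - [[0,0,0],0,0.4]

```text
t: 49.4
position: [0.4975, -0.0018, 0.103]
ee_rot: [0.742, 0.67, 0.0, 0.0]
contact_force: [0.2, 0.4, -0.8]
grip_width: 0.72
finger_force: 25.9
```

```bash
python3 - <<'E'
from h import *
plan(M(0,-.025,.062),-5.6)
E
```

```text
t 49.4 pos [ 0.4975 -0.0018  0.103 ] yang -5.81 F [ 0.2  0.4 -0.8] w 0.72 ff 25.9 j7 0.11
twist -0.0024 shift x -0.001 y 0.001 z 0.205
```

>>> jog_arm:
  motion:
    - [[0,0,0.1],0,0.4]
    - [[0,0,0.07],0,0.4]
    - [[0,0,0.035],0,0.4]
    - [[0,0,0],0,0.4]
    - [[0,0,0],0,0.4]
    - [[0,0,0],0,0.25]
    - [[0,0,0],0,0.2]
    - [[0,0,0],0,0.1]

```text
t: 50.07
position: [0.4975, -0.0016, 0.0618]
ee_rot: [0.742, 0.671, 0.001, 0.0]
contact_force: [0.7, -0.4, -0.1]
grip_width: 0.895
finger_force: 0.0
```

>>> jog_arm:
  motion:
    - [[0,0,0],0,0]
    - [[0,0,0],0,0]
    - [[0,0,0],0,0]
    - [[0,0,-0.06],0,0]
    - [[0,0,-0.12],0,0]
    - [[0,0,-0.18],0,0]
    - [[0,0,-0.2],0,0]
    - [[0,0,-0.2],0,0]

```text
t: 50.73
position: [0.4962, -0.0019, 0.2146]
ee_rot: [0.742, 0.671, -0.001, -0.0]
contact_force: [1.4, 0.7, -1.2]
grip_width: 1.003
finger_force: 0.0
```

>>> jog_arm:
  motion:
    - [[0.1,0,-0.1],-0.05,0]
    - [[0,0,0],-0.075,0]
    - [[0,0,0],-0.075,0]
    - [[0,0,0],-0.075,0]
    - [[0,0,0],-0.075,0]
    - [[0,0,0],-0.075,0]
    - [[0,0,0],-0.075,0]
    - [[0,0,0],-0.075,0]

```text
t: 51.4
position: [0.4988, 0.0182, 0.2331]
ee_rot: [0.372, 0.928, -0.0, -0.0]
contact_force: [0.4, 0.1, -0.3]
grip_width: 0.996
finger_force: 0.0
```

>>> jog_arm:
  motion:
    - [[0,0,0],-0.075,0]
    - [[0,0,0],-0.075,0]
    - [[0,0,0],-0.075,0]
    - [[0,0,0],-0.075,0]
    - [[0,0,0],-0.075,0]
    - [[0,0,0],-0.05,0]
    - [[0,0,0],0,0]
    - [[0,0,0],0,0]

```text
t: 52.07
position: [0.4988, 0.0181, 0.2331]
ee_rot: [0.052, 0.999, 0.0, -0.0]
contact_force: [1.9, -0.1, -0.2]
grip_width: 0.999
finger_force: 0.0
```

```bash
python3 - <<'E'
from h import *
plan(M(.164,.003,.159),84.4)
check(); red("side"); red("top")
z=np.load("top0.npz")["W"]; q=z[...,:2]-mc; X=q@mx; Y=q@my
m=(X>.12)&(X<.24)&(abs(Y)<.08); print("box z",np.percentile(z[...,2][m],[50,90,99]).round(3), "front edge X",X[m&(z[...,2]>.03)].min().round(3))
E
```

```text
t 52.07 pos [0.4988 0.0181 0.2331] yang 84.09 F [ 1.9 -0.1 -0.2] w 0.999 ff 0.0 j7 1.38
twist -0.0034 shift x -0.823 y 0.040 z 0.370
groove 1 121 X [-0.0302  0.0289] Y 0.0753 z 0.1097 slope -0.001
groove 2 114 X [-0.0307  0.0263] Y 0.0255 z 0.1101 slope 0.001
side 63 [0.6645 0.0123 0.1986] mixer x 0.165 y 0.005 angle 2.429 r 0.125
top no red
box z [0.113 0.12  0.144] front edge X 0.12
```

View pics/k.png

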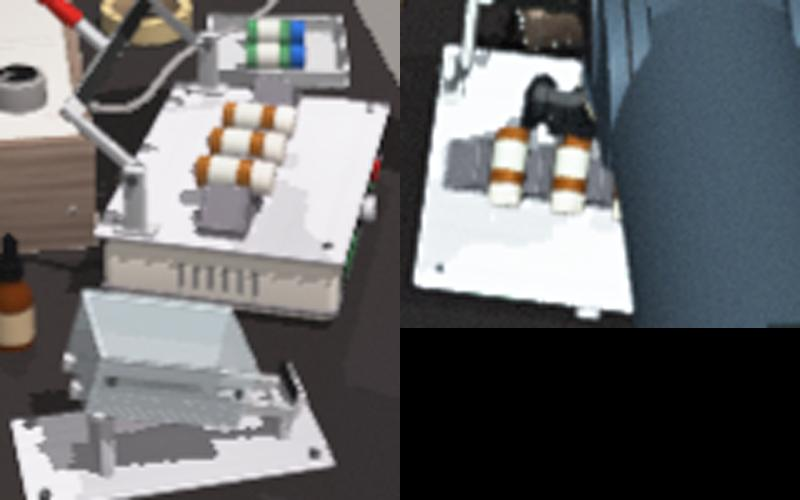

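>>> jog_arm:
  motion:
    - [[-0.1,0.02,0],-0.003,0]
    - [[-0.18,0.02,0],0,0]
    - [[-0.18,0,0],0,0]
    - [[-0.18,0,0],0,0]
    - [[-0.123,0,0],0,0]
    - [[-0.06,0,0],0,0]
    - [[0,0,0],0,0]
    - [[0,0,0.05],0,0]
  grip_force: 50

```text
t: 52.93
position: [0.6645, 0.0105, 0.2238]
ee_rot: [0.048, 0.999, -0.0, 0.001]
contact_force: [0.2, -0.1, -0.1]
grip_width: 1.0
finger_force: 0.0
```

>>> jog_arm:
  motion:
    - [[0,0,0.1],0,0]
    - [[0,0,0.1],0,0]
    - [[0,0,0.08],0,0.3]
    - [[0,0,0.04],0,0.5]
    - [[0,0,0],0,0.7]
    - [[0,0,0],0,1]
    - [[0,0,0],0,1]
    - [[0,0,0],0,1]

```text
t: 53.6
position: [0.6638, 0.0076, 0.1607]
ee_rot: [0.049, 0.999, -0.002, 0.001]
contact_force: [-2.9, 8.8, 3.7]
grip_width: 0.171
finger_force: 51.3
```

>>> jog_arm:
  motion:
    - [[0,0,0],0,1]
    - [[0,0,0],0,1]
    - [[0,0,0],0,1]
    - [[0,0,0],0,1]
    - [[0,0,0],0,1]
    - [[0,0,0],0,1]
    - [[0,0,0],0,1]
    - [[0,0,0],0,1]

```text
t: 54.27
position: [0.6639, 0.008, 0.1607]
ee_rot: [0.049, 0.999, -0.001, 0.001]
contact_force: [-1.7, -6.1, 4.3]
grip_width: 0.174
finger_force: 51.6
```

```bash
python3 - <<'E'
from h import *
plan(M(.164,.003,.159),84.4)
th=np.r_[2.44:0.02:-.1,0.02]
p=np.c_[.068-.125*np.cos(th+.024),.119+.125*np.sin(th+.024)]
for t,a in zip(th[1:],np.diff(p,axis=0)): print("%.2f x %.3f z %.3f"%(t,-a[0]/.2,-a[1]/.2))
E
```

```text
t 54.27 pos [0.6639 0.008  0.1607] yang 84.41 F [-1.7 -6.1  4.3] w 0.174 ff 51.6 j7 1.45
twist 0.0001 shift x 0.003 y 0.010 z 0.009
2.34 x 0.042 z -0.047
2.24 x 0.046 z -0.042
2.14 x 0.050 z -0.037
2.04 x 0.053 z -0.032
1.94 x 0.056 z -0.027
1.84 x 0.059 z -0.021
1.74 x 0.061 z -0.015
1.64 x 0.062 z -0.009
1.54 x 0.062 z -0.003
1.44 x 0.062 z 0.004
1.34 x 0.062 z 0.010
1.24 x 0.060 z 0.016
1.14 x 0.059 z 0.022
1.04 x 0.056 z 0.028
0.94 x 0.053 z 0.033
0.84 x 0.049 z 0.038
0.74 x 0.045 z 0.043
0.64 x 0.041 z 0.047
0.54 x 0.036 z 0.051
0.44 x 0.031 z 0.054
0.34 x 0.025 z 0.057
0.24 x 0.019 z 0.059
0.14 x 0.013 z 0.061
0.04 x 0.007 z 0.062
0.02 x 0.001 z 0.012
```

>>> jog_arm:
  motion:
    - [[0.042,0,-0.047],0,1]
    - [[0.046,0,-0.042],0,1]
    - [[0.05,0,-0.037],0,1]
    - [[0.053,0,-0.032],0,1]
    - [[0.056,0,-0.027],0,1]
    - [[0.059,0,-0.021],0,1]
    - [[0,0,0],0,1]
    - [[0,0,0],0,1]

```text
t: 54.93
position: [0.6013, 0.014, 0.2006]
ee_rot: [0.049, 0.999, -0.001, -0.001]
contact_force: [-3.0, -6.3, -4.8]
grip_width: 0.172
finger_force: 50.9
```

>>> jog_arm:
  motion:
    - [[0.061,0,-0.015],0,1]
    - [[0.062,0,-0.009],0,1]
    - [[0.062,0,-0.003],0,1]
    - [[0.062,0,0.004],0,1]
    - [[0.062,0,0.01],0,1]
    - [[0.06,0,0.016],0,1]
    - [[0,0,0],0,1]
    - [[0,0,0],0,1]

```text
t: 55.6
position: [0.5297, 0.0211, 0.2011]
ee_rot: [0.049, 0.999, -0.001, 0.002]
contact_force: [1.3, -8.1, 0.4]
grip_width: 0.175
finger_force: 49.2
```

```bash
python3 - <<'E'
from h import *
th=1.24
plan(M(.068-.125*np.cos(th+.024),.003,.119+.125*np.sin(th+.024)-.039),84.4); red("side")
E
```

```text
t 55.6 pos [0.5297 0.0211 0.2011] yang 84.42 F [ 1.3 -8.1  0.4] w 0.175 ff 49.2 j7 1.4
twist 0.0002 shift x -0.002 y 0.010 z 0.010
side 26 [0.5479 0.0264 0.2375] mixer x 0.047 y 0.008 angle 1.374 r 0.120
```

>>> jog_arm:
  motion:
    - [[0.059,0,0.022],0,1]
    - [[0.056,0,0.028],0,1]
    - [[0.053,0,0.033],0,1]
    - [[0.049,0,0.038],0,1]
    - [[0.045,0,0.043],0,1]
    - [[0.041,0,0.047],0,1]
    - [[0,0,0],0,1]
    - [[0,0,0],0,1]

```text
t: 56.32
position: [0.4684, 0.027, 0.1583]
ee_rot: [0.049, 0.999, -0.001, 0.0]
contact_force: [-2.5, -8.5, 3.5]
grip_width: 0.17
finger_force: 65.8
```

>>> jog_arm:
  motion:
    - [[0.036,0,0.051],0,1]
    - [[0.031,0,0.054],0,1]
    - [[0.025,0,0.057],0,1]
    - [[0.019,0,0.059],0,1]
    - [[0.013,0,0.061],0,1]
    - [[0.007,0,0.05],0,1]
    - [[0,0,0],0,1]
    - [[0,0,0],0,1]

```text
t: 56.98
position: [0.4444, 0.0294, 0.0917]
ee_rot: [0.049, 0.999, -0.001, 0.002]
contact_force: [3.0, -10.9, -1.1]
grip_width: 0.17
finger_force: 90.7
```

```bash
python3 - <<'E'
from h import *
plan(M(-.057,.003,.122-.038),84.4); red("side"); red("top")
E
```

```text
t 56.98 pos [0.4444 0.0294 0.0917] yang 84.44 F [  3.  -10.9  -1.1] w 0.17 ff 90.7 j7 1.37
twist 0.0004 shift x 0.005 y 0.010 z 0.039
side 21 [0.4314 0.0392 0.1526] mixer x -0.070 y 0.009 angle 0.215 r 0.142
top no red
```

>>> jog_arm:
  motion:
    - [[0.002,0,0.02],0,1]
    - [[0.002,0,0.018],0,1]
    - [[0,0,0.01],0,1]
    - [[0,0,0],0,1]
    - [[0,0,0],0,1]
    - [[0,0,0],0,1]
    - [[0,0,0],0,1]
    - [[0,0,0],0,1]

```text
t: 57.75
position: [0.4439, 0.0295, 0.0827]
ee_rot: [0.049, 0.999, -0.001, 0.002]
contact_force: [2.0, -10.6, 2.4]
grip_width: 0.173
finger_force: 91.7
```

```bash
python3 - <<'E'
from h import *
plan(M(-.057,.003,.122-.038),84.4); red("side"); red("top")
E
```

```text
t 57.75 pos [0.4439 0.0295 0.0827] yang 84.33 F [  2.  -10.6   2.4] w 0.173 ff 91.7 j7 1.37
twist -0.0008 shift x 0.003 y 0.010 z -0.006
side 21 [0.4307 0.0373 0.1473] mixer x -0.070 y 0.008 angle 0.178 r 0.141
top no red
```

>>> jog_arm:
  motion:
    - [[0,0,0.02],0,1]
    - [[0,0,0.02],0,1]
    - [[0,0,0],0,1]
    - [[0,0,0],0,1]
    - [[0,0,0],0,1]
    - [[0,0,0],0,1]
    - [[0,0,0],0,1]
    - [[0,0,0],0,1]

```text
t: 58.52
position: [0.4447, 0.0294, 0.0748]
ee_rot: [0.049, 0.999, -0.001, 0.003]
contact_force: [3.3, -11.1, 1.1]
grip_width: 0.178
finger_force: 92.2
```

>>> jog_arm:
  motion:
    - [[0,0,0.015],0,1]
    - [[0,0,0.015],0,1]
    - [[0,0,0],0,1]
    - [[0,0,0],0,1]
    - [[0,0,0],0,1]
    - [[0,0,0],0,1]
    - [[0,0,0],0,1]
    - [[0,0,0],0,1]

```text
t: 59.18
position: [0.4442, 0.0295, 0.0688]
ee_rot: [0.049, 0.999, -0.001, 0.002]
contact_force: [0.9, -11.4, 4.4]
grip_width: 0.174
finger_force: 92.4
```

```bash
python3 - <<'E'
from h import *
plan(M(-.057,.003,.122-.038),84.4); red("side")
E
```

```text
t 59.18 pos [0.4442 0.0295 0.0688] yang 84.39 F [  0.9 -11.4   4.4] w 0.174 ff 92.4 j7 1.37
twist -0.0001 shift x 0.004 y 0.010 z -0.076
side 15 [0.4279 0.0372 0.1325] mixer x -0.073 y 0.007 angle 0.071 r 0.142
```

>>> jog_arm:
  motion:
    - [[0,0,0.015],0,1]
    - [[0,0,0.01],0,1]
    - [[0,0,0],0,1]
    - [[0,0,0],0,1]
    - [[0,0,0],0,1]
    - [[0,0,0],0,1]
    - [[0,0,0],0,1]
    - [[0,0,0],0,1]

```text
t: 59.9
position: [0.4449, 0.0294, 0.0639]
ee_rot: [0.049, 0.999, -0.001, 0.003]
contact_force: [4.1, -11.1, 2.4]
grip_width: 0.171
finger_force: 92.1
```

```bash
python3 - <<'E'
from h import *
plan(M(-.057,.003,.122-.038),84.4); red("side")
E
```

```text
t 59.9 pos [0.4449 0.0294 0.0639] yang 84.33 F [  4.1 -11.1   2.4] w 0.171 ff 92.1 j7 1.38
twist -0.0008 shift x 0.008 y 0.010 z -0.101
side 15 [0.4275 0.0382 0.1282] mixer x -0.074 y 0.008 angle 0.041 r 0.142
```

>>> jog_arm:
  motion:
    - [[0,0,0.015],0,1]
    - [[0,0,0.01],0,1]
    - [[0,0,0],0,1]
    - [[0,0,0],0,1]
    - [[0,0,0],0,1]
    - [[0,0,0],0,1]
    - [[0,0,0],0,1]
    - [[0,0,0],0,1]

```text
t: 60.62
position: [0.4452, 0.0294, 0.062]
ee_rot: [0.05, 0.999, -0.0, 0.004]
contact_force: [-11.5, -12.3, 64.8]
grip_width: 0.174
finger_force: 97.8
```

```bash
python3 - <<'E'
from h import *
plan(M(-.057,.003,.122-.038),84.4); red("side")
E
```

```text
t 60.62 pos [0.4452 0.0294 0.062 ] yang 84.29 F [-11.5 -12.3  64.8] w 0.174 ff 97.8 j7 1.38
twist -0.0012 shift x 0.009 y 0.010 z -0.110
side 16 [0.4277 0.0386 0.1269] mixer x -0.073 y 0.008 angle 0.032 r 0.142
```

>>> jog_arm:
  motion:
    - [[0,0,-0.013],0,1]
    - [[0,0,0],0,0.7]
    - [[0,0,0],0,0.3]
    - [[0,0,0],0,0]
    - [[0,0,0],0,0]
    - [[0,0,0],0,0]
    - [[0,0,0],0,0]
    - [[0,0,0],0,0]
  grip_force: 20

```text
t: 61.33
position: [0.4419, 0.0318, 0.0599]
ee_rot: [0.048, 0.999, -0.0, -0.0]
contact_force: [0.3, 0.2, -0.2]
grip_width: 1.002
finger_force: 0.0
```

>>> jog_arm:
  motion:
    - [[0,0,-0.05],0,0]
    - [[0,0,-0.1],0,0]
    - [[0,0,-0.15],0,0]
    - [[0,0,-0.2],0,0]
    - [[0,0,-0.2],0,0]
    - [[0,0.15,0],0,0]
    - [[0,0.2,0],0,0]
    - [[0,0.2,0],0,0]

```text
t: 62.0
position: [0.4529, 0.1419, 0.2011]
ee_rot: [0.049, 0.999, 0.0, 0.001]
contact_force: [1.9, -0.8, -0.3]
grip_width: 0.997
finger_force: 0.0
```

>>> jog_arm:
  motion:
    - [[0,0.2,0],0,0]
    - [[0,0.2,0],0,0]
    - [[0,0.2,0],0,0]
    - [[0,0.2,0],0,0]
    - [[0,0.2,0],0,0]
    - [[0,0.1,0],0,0]
    - [[0,0,0],0,0]
    - [[0,0,0],0,0]

```text
t: 62.67
position: [0.4727, 0.3611, 0.1992]
ee_rot: [0.046, 0.999, -0.0, -0.001]
contact_force: [0.3, -0.3, -0.3]
grip_width: 1.001
finger_force: 0.0
```

```bash
python3 - <<'E'
from h import *
red("side"); red("top"); check(); tray()
im=shot("top")[0]; cv2.imwrite("pics/fin.png",cv2.resize(im[130:265,160:440],(800,386),interpolation=cv2.INTER_CUBIC)[...,::-1])
E
```

```text
side 63 [0.442  0.0354 0.1254] mixer x -0.059 y 0.007 angle 0.026 r 0.127
top 60 [0.4457 0.0281 0.1281] mixer x -0.055 y -0.000 angle 0.050 r 0.123
groove 1 102 X [-0.0317  0.0301] Y 0.0755 z 0.1108 slope -0.0
groove 2 98 X [-0.0313  0.0301] Y 0.0257 z 0.1102 slope -0.001
groove 3 93 X [-0.0302  0.0301] Y -0.0243 z 0.1108 slope 0.019
[383, 195, 46, 48, 1890] ((0.5117084383964539, -0.3326672613620758), (0.14732885360717773, 0.13721869885921478), 5.900773525238037)
```

View pics/fin.png

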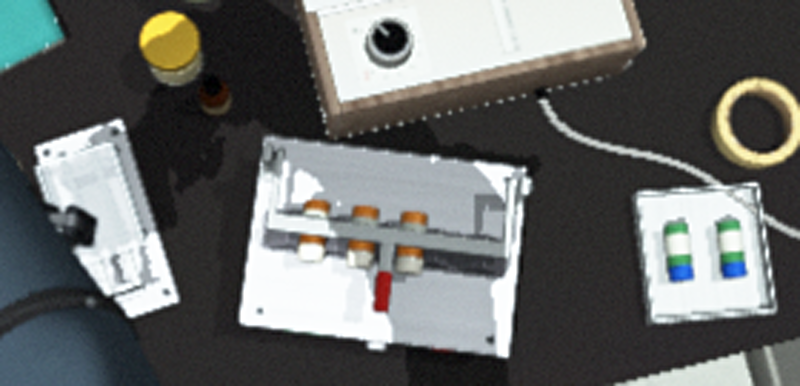

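```bash
python3 -c "
from cell import env
print(env.sign_off())"
```

```text
the job is handed in; nothing more can be done
None
```

The job is handed in: both finished vials are in the tray, all three fresh vials are seated in grooves 1–3, and the clamp is fully shut over them. The last camera check confirmed this; sign-off returned no verdict.

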